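# Loading the dry-block heater

### The arm

A 6-joint arm with a two-finger parallel gripper is mounted at the origin on a cart in front of the work surface, level with it; the furniture and walls round the work are solid. World frame = base frame: x ahead of the robot, y to its left, z up, the work surface at z = 0. Lengths are in m, angles in rad, forces in N, time in s.
With the tool pointing down it reaches from about 0.35 to 0.775 m from the base axis. Payload 7.3 kg.
Tool frame: the origin (TCP) lies on the mounting face of the last link; the fingertips stand 178 mm ahead of it and the grasp point (between the pads) lies 159 mm ahead of it (robot.tcp_to_tips is the distance from the TCP to the fingertips, in m); z points along the fingers, y is the direction in which the jaws open and shut (so a half turn about z gives the same grasp; the last joint's range is limited). The gripper opens to 92 mm and grips with 3 to 60 N. Pads are 19 mm wide; open, the fingers measure 130 mm over their backs; the gripper's body (75 mm by 190 mm) begins 47 mm behind the grasp point.
Start: joints at [-1.378, 0.342, 1.524, -0, 1.275, -0.146], TCP at [0.175, -0.495, 0.405] pointing down, gripper open.
Joint ranges: [-2.53, 2.53], [-0.77, 2.02], [0.04, 2.7], [-1, 4.14], [0.28, 2.66], [-3.11, 3.11]. Speed limits (rad/s): [2.57, 2.57, 3.14, 3.14, 3.14, 3.14].

### API

Orientations are given as [roll, pitch, yaw] about the fixed x, y, z axes, in that order (R = Rz(yaw) Ry(pitch) Rx(roll)).
In Python, from cell import robot, viewer gives the robot as it stands.
- The arm moves only by the shell command python3 -m creep 'ROWS' [OPENING] [FORCE]. ROWS is JSON, a list that holds one entry, the list of rows, each a list of 6 numbers: the shift along the world's x, y, z in mm, then the turn, a rotation vector about the world's x, y, z in degrees. A call has 1 to 5 rows; each row shifts and turns the pose as measured when the row begins; what a row does not reach is not made up. A row lasts 1/12 s, in which the tool goes at most 41.7 mm and 7.16 degrees, less where a joint would pass 70% of its speed; a pose out of reach is approached as far as the arm can. A call with a gripper value outside its range is refused whole. OPENING is the closure, from -1 (fully open) to 1 (shut), set as the call begins (- or left out, the last holds). The fingers move at their own pace and stop on an object; FORCE is the grip in N (left out, the last holds). Time passes only in rows, so rows that do not move let the fingers close. It gives the time, the measured TCP pose, the force and the opening at its end, in the units of the state.
- robot.observe(): the state, without advancing time (a new reading comes with each control period).
- viewer.read_camera(name): name is "side" or "top" or "wrist"; returns the picture (480x640x3 uint8, blue, green, red); there is no depth.
- viewer.camera_model(name): a dict with "fx", "fy", "cx", "cy" (pixels), "pose" (4x4, takes a point from camera to world coordinates); the wrist camera has in their place "mount" (4x4, takes a point from camera to tool coordinates, whose origin is the TCP and whose axes are the flange's). Camera axes: x right, y up, looking along -z (the intrinsics and any distortion apply to the point x, -y, -z); pixel columns grow to the right and rows downward; lengths in m; the calibration is good to about 2 mm. A picture is of the moment at which its call begins: read the wrist's pose just before it. camera_model takes no time and is no camera call.
- robot.hand_in(): hands the job in, once; it reports no verdict.
The state is a dict: "time": time; "qpos": joint angles; "qvel": joint speeds; "joint_efforts": joint torques, N m; "tool_pos": TCP position; "tool_rot": TCP orientation; "contact_force": force on the tool from outside, world axes, zero at the start; "torque": the same for the moment, N m; "opening": finger opening in m.
Only numpy, scipy, OpenCV 4.12 (cv2) and the standard library are available. Lean on these libraries where they do the work, as an engineer would, in place of code of your own. Each camera call takes 0.05 s, during which the arm holds its last target. There are 200 camera calls.

### The job

Load the heater for warming: lift the clear cover straight up off its two pins, keeping it level, and lay it flat inside the square steel tray, and stand the conical flask, the reagent bottle and the dropper bottle each in the heater block whose bore fits it, fully down on the bottom of the bore. Keep the vessels upright, set everything down gently without letting it drop, and leave the beaker and the timer where they stand.

Things in the scene. Friction and masses are not known exactly. Their poses are not given: they have to be found in the camera images.
- cover: clear plate 100 x 100 x 6 mm, 150 g, at the start 4 mm above the wide-bored block on two 6 mm steel pins through 8.5 mm holes in diagonal corners; the pins end 18 mm above its upper face. In its middle a black bar grip 14 mm wide (its x), 50 mm long (its y), from 6 to 40 mm above the origin. Origin: centre of underside
- tray: shallow square stainless-steel tray on the worktop, 130 x 130 mm outside, 126 x 126 mm inside, floor 2 mm thick, rim 12 mm high, fixed; rest for the cover. Origin: centre of its underside, sides along its x and y
- block_wide: fixed aluminium block 100 x 100 mm, one of three in a row along their y (pitch 102 mm) in the white heater, order varies; round bore 87 mm wide, 30 mm deep, chamfered to 95 mm at the mouth. Origin: centre of underside; bore floor 14 mm, top face 44 mm above it (world z 0.044, 0.074). For the flask; under the cover. Cover pins at x=y=39 and x=y=-39 mm rise 28 mm above its top
- block_medium: fixed aluminium block 100 x 100 mm, one of three in a row along their y (pitch 102 mm) in the white heater, order varies; round bore 74 mm wide, 30 mm deep, chamfered to 82 mm at the mouth. Origin: centre of underside; bore floor 14 mm, top face 44 mm above it (world z 0.044, 0.074). For the reagent bottle
- block_narrow: fixed aluminium block 100 x 100 mm, one of three in a row along their y (pitch 102 mm) in the white heater, order varies; round bore 47 mm wide, 30 mm deep, chamfered to 55 mm at the mouth. Origin: centre of underside; bore floor 14 mm, top face 44 mm above it (world z 0.044, 0.074). For the dropper bottle
- flask: conical glass flask, 131 mm high, base 78 mm across, narrowing up to 87 mm above the bottom, above that a neck 30 mm across up to the rim; 160 g. Stands upright on the worktop. Origin: centre of its underside, z up
- bottle: clear round reagent bottle with a blue screw cap, 146 mm high, body 64 mm across up to a height of 100 mm, neck and cap 34 mm across from 100 to 146 mm; about 420 g. Stands upright on the worktop. Origin: centre of its underside, z up
- dropper: small amber dropper bottle with a black rubber teat, 102 mm high, body 37 mm across up to a height of 54 mm, collar and teat 20 mm across from 54 to 102 mm; 70 g. Stands upright on the worktop. Origin: centre of its underside, z up
- beaker: low glass beaker with a spout, 92 mm high, 74 mm across, a bystander. Origin: centre of its underside
- timer: small white bench timer, 51 x 62 x 57 mm, a bystander. Origin: centre of its underside

How it is judged:
By the outcome, as a careful person would: the job done as asked, in the order asked, and still so for the second after the job is handed in, with the robot touching nothing.
It also fails if it takes over 128 s, if anything falls off the work surface, if the arm or the gripper's body presses on something with over 40 N, if the wrist force passes 120 N, or if a joint passes its speed limit or range.

## Working session

There is one attempt and no reset: what is moved stays moved. The work goes in short steps, Python scripts to look and compute and a shell command to move; the robot and the scene stay as the last step left them, time stands still between calls to the robot, and variables do not carry over. Pictures are saved under pics/ and viewed, about 12 in all and at most 16, crops included, and the job is handed in when it is done.

```bash
ls; mkdir -p pics; python3 - <<'E'
from cell import robot, viewer
import cv2
print(robot.observe())
for n in ("top","side"):
    m=viewer.camera_model(n);print(n,m)
    cv2.imwrite(f"pics/{n}0.png",viewer.read_camera(n))
print(viewer.camera_model("wrist"))
E
```

```text
pics
{'time': 0.0, 'qpos': array([-1.37801304e+00,  3.42740071e-01,  1.52499842e+00, -2.06609580e-05,
        1.27538215e+00, -1.45993072e-01]), 'qvel': array([ 0.00041691, -0.00084065,  0.00022633, -0.000868  ,  0.00104749,
       -0.00047691]), 'joint_efforts': array([-6.17696824e-04, -4.31245780e+01, -2.44221890e+01,  7.17393612e-02,
        5.59275330e-02, -1.56122169e-04]), 'tool_pos': array([ 0.17447255, -0.49502846,  0.40404223]), 'tool_rot': array([-3.14007805e+00, -2.02737064e-04,  3.38782241e-01]), 'contact_force': array([0.15530023, 0.86190082, 0.56328816]), 'torque': array([ 0.05373016, -0.00607002,  0.09873359]), 'opening': 0.09189730648492386}
top {'fx': 482.4286685729141, 'fy': 482.4286685729141, 'cx': 325.0666865952281, 'cy': 236.55870583919852, 'pose': array([[ 0.01023379,  0.98682866, -0.16144496,  0.29546032],
       [-0.99987942,  0.00821307, -0.01317887, -0.02543388],
       [-0.01167933,  0.16156036,  0.98679372,  1.24621684],
       [ 0.        ,  0.        ,  0.        ,  1.        ]])}
side {'fx': 478.33829530252126, 'fy': 478.33829530252126, 'cx': 316.25188601929483, 'cy': 236.59666448598497, 'pose': array([[-0.80468192,  0.36010137, -0.4720318 , -0.08573094],
       [-0.59324852, -0.45647718,  0.66308731,  0.79297507],
       [ 0.0233069 ,  0.81360653,  0.58094854,  0.79811001],
       [ 0.        ,  0.        ,  0.        ,  1.        ]])}
{'fx': 420.5865311125769, 'fy': 420.5865311125769, 'cx': 319.10122310144925, 'cy': 240.70305605698908, 'mount': array([[-3.75338607e-04,  9.58814696e-01,  2.84032106e-01,
         7.61265743e-02],
       [ 9.99999169e-01,  7.10106876e-04, -1.07566225e-03,
        -1.42058367e-04],
       [-1.23305392e-03,  2.84031466e-01, -9.58814167e-01,
         1.97419503e-02],
       [ 0.00000000e+00,  0.00000000e+00,  0.00000000e+00,
         1.00000000e+00]])}
```

View pics/top0.png

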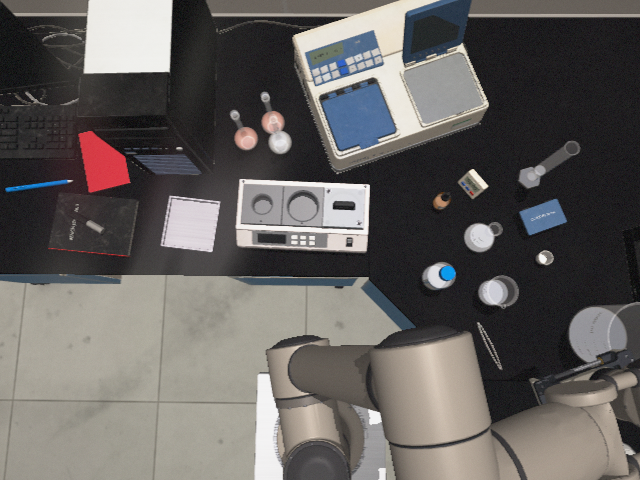

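View pics/side0.png

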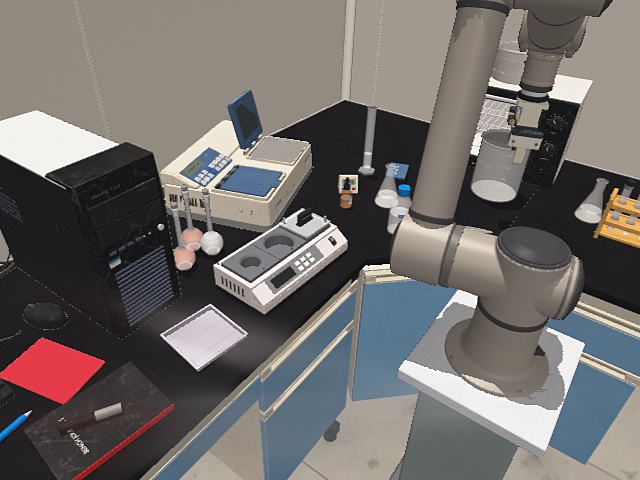

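Top view: heater at about (303,215), with the narrow bore at (262,204), medium at (303,207), and cover and grip at (345,207). The tray is at (190,222), the dropper at (441,200), the flask at (480,236), the bottle at (438,275), the beaker at (497,291) and the timer at (473,183). I'll zoom in on both areas.

```bash
cat > h.py <<'E'
import numpy as np, cv2
from cell import robot, viewer
from scipy.spatial.transform import Rotation as R
def pose(name,st=None):
    m=viewer.camera_model(name)
    if name=="wrist":
        st=st or robot.observe(); T=np.eye(4);T[:3,:3]=R.from_euler("xyz",st["tool_rot"]).as_matrix();T[:3,3]=st["tool_pos"]
        return m,T@m["mount"]
    return m,m["pose"]
def ray(name,u,v,z,st=None):
    m,P=pose(name,st); d=P[:3,:3]@np.array([(u-m["cx"])/m["fx"],-(v-m["cy"])/m["fy"],-1.])
    return P[:3,3]+d*(z-P[2,3])/d[2]
def proj(name,p,st=None):
    m,P=pose(name,st); c=P[:3,:3].T@(np.array(p)-P[:3,3])
    return np.array([m["cx"]-m["fx"]*c[0]/c[2],m["cy"]+m["fy"]*c[1]/c[2]])
def snap(name,f):
    st=robot.observe(); im=viewer.read_camera(name); cv2.imwrite(f"pics/{f}.png",im); return im,st
E
python3 - <<'E'
from h import *
im=cv2.imread("pics/top0.png")
a=cv2.resize(im[170:260,150:380],(800,313),interpolation=cv2.INTER_CUBIC)
b=cv2.resize(im[160:320,410:530],(440,587)[:2],interpolation=cv2.INTER_CUBIC)[:]
b=cv2.resize(im[165:315,410:535],(240,287),interpolation=cv2.INTER_CUBIC)
c=np.zeros((600,800,3),np.uint8);c[:313]=a;c[313:,:240]=b
s=cv2.imread("pics/side0.png")
c[313:,250:800]=cv2.resize(s[150:300,150:437],(550,287),interpolation=cv2.INTER_CUBIC)
cv2.imwrite("pics/crop0.png",c)
for n,u,v,z in [("narrow",262,204,.074),("medium",303,207,.074),("grip",345,205,.124),("tray",190,222,.012),("dropper",441,200,.054),("flask",480,236,.0),("rim",495,229,.131),("cap",447,273,.146),("beaker",492,291,0),("timer",473,183,.057)]: print(n,ray("top",u,v,z).round(3))
E
```

```text
narrow [0.568 0.148 0.074]
medium [0.561 0.046 0.074]
grip [ 0.556 -0.057  0.124]
tray [0.533 0.345 0.012]
dropper [ 0.587 -0.302  0.054]
flask [ 0.504 -0.413  0.   ]
rim [ 0.499 -0.408  0.131]
cap [ 0.394 -0.289  0.146]
beaker [ 0.362 -0.438  0.   ]
timer [ 0.631 -0.383  0.057]
```

View pics/crop0.png

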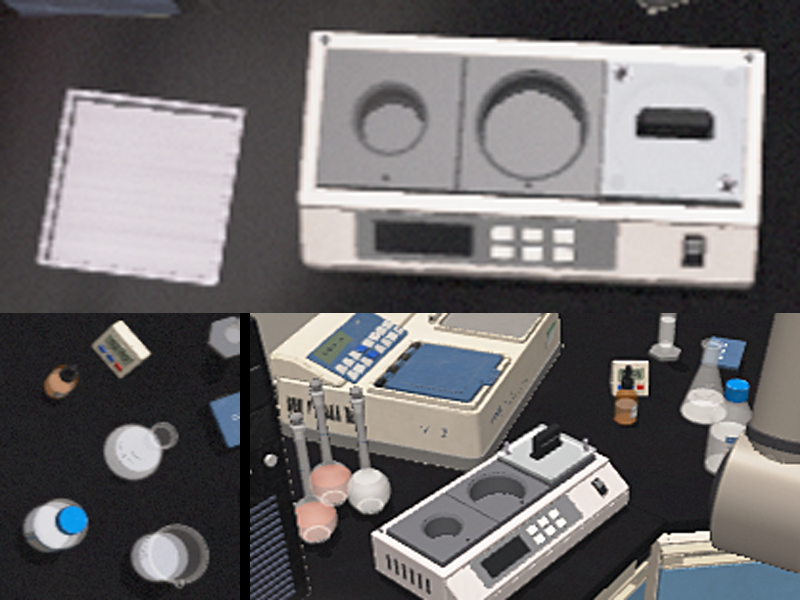

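Zoomed crop: pins at about (621,72) and (729,184), and the bar lies along world y. The heater yaw is about -3°, and the vessels are upright and well apart. Next is a hover over the vessels for a wrist view, with the yaw turned to about 86.6° for every grasp.

```bash
python3 -m creep '[[[30.5,13.5,5,0,0,6.7],[30.5,13.5,5,0,0,6.7],[30.5,13.5,5,0,0,6.7],[30.5,13.5,5,0,0,6.7],[30.5,13.5,5,0,0,6.7]]]' -1 20; python3 -m creep '[[[30.5,13.5,5,0,0,6.7],[30.5,13.5,5,0,0,6.7],[30.5,13.5,5,0,0,6.7],[30.5,13.5,5,0,0,6.7],[30.5,13.5,5,0,0,6.7]]]'; python3 -m creep '[[[0,0,0,0,0,0],[0,0,0,0,0,0]]]'
python3 - <<'E'
from h import *
im,st=snap("wrist","w1");print(st["tool_pos"],np.degrees(st["tool_rot"]),st["time"])
for n,p in dict(flask=(.504,-.413,0),rim=(.5,-.408,.131),cap=(.394,-.289,.146),teat=(.587,-.302,.102)).items(): print(n,proj("wrist",p,st).round())
E
```

```text
time: 0.52
tool_pos: [0.3263, -0.4274, 0.4265]
tool_rot: [-3.133, 0.0, 0.934]
contact_force: [1.0, -0.7, -0.3]
opening: 0.092
time: 0.93
tool_pos: [0.4856, -0.3549, 0.4508]
tool_rot: [-3.129, -0.002, 1.548]
contact_force: [0.9, -0.6, -0.5]
opening: 0.0918
time: 1.1
tool_pos: [0.491, -0.3511, 0.4501]
tool_rot: [-3.131, -0.004, 1.562]
contact_force: [-0.2, -0.3, -0.9]
opening: 0.092
[ 0.4909804  -0.35106395  0.45014788] [-179.39087894   -0.20536836   89.47605178] 1.1
flask [337. 252.]
rim [337. 297.]
cap [177. 142.]
teat [449. 154.]
```

View pics/w1.png

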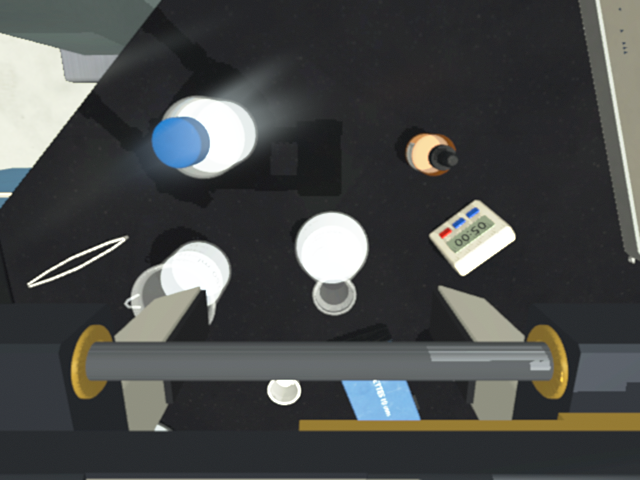

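Wrist view: flask base circle at (332,247), flask rim at (334,295), blue cap at (181,142), teat tip at about (450,158), dropper body at (430,155). All match the predictions to within about 10 px.

```bash
python3 - <<'E'
from h import *
im=cv2.imread("pics/w1.png"); st=robot.observe()
def cen(m,name):
    n,l,s,c=cv2.connectedComponentsWithStats(m.astype(np.uint8)); i=1+np.argmax(s[1:,4]); cnt,_=cv2.findContours((l==i).astype(np.uint8),0,2)
    (x,y),r=cv2.minEnclosingCircle(cnt[0]); print(name,s[i],c[i].round(1),(round(x,1),round(y,1)),round(r,1)); return x,y
b,g,r=[im[...,k].astype(int) for k in range(3)]
roi=lambda x0,y0,x1,y1:(np.add.outer(np.arange(480)*0,np.arange(640))>=x0)&(np.arange(640)[None]<x1)&(np.arange(480)[:,None]>=y0)&(np.arange(480)[:,None]<y1)
cap=cen((b-r>60)&roi(130,90,280,190),"cap")
fb=cen((g>90)&roi(280,200,390,275),"flaskbase")
fr=cen((g>55)&roi(300,272,370,320),"rim")
db=cen((r-b>40)&roi(390,120,480,190),"dropbody")
im2=cv2.resize(im[120:190,395:475],(480,420),interpolation=cv2.INTER_CUBIC)
cv2.imwrite("pics/d.png",np.hstack([im2,cv2.resize(im[265:325,300:350+10],(300,300))[:0].reshape(0,300,3) if 0 else cv2.resize(im[265:325,300:360],(320,320))[:,:].repeat(1,0) if 0 else cv2.copyMakeBorder(cv2.resize(im[265:325,300:360],(300,300)),0,120,0,0,0)]))
print("cap",ray("wrist",*cap,.146,st),"fb",ray("wrist",332,247,0,st),"rim",ray("wrist",334.5,295,.131,st),"teat",ray("wrist",449,158,.1,st),"db",ray("wrist",*db,.03,st))
for n in("top",):
    print(ray("top",447,273,.146))
E
```

```text
cap [ 152  117   54   51 2139] [177.4 141.6] (179.0, 142.0) 28.7
flaskbase [ 295  211   74   64 3891] [331.5 244.7] (331.5, 246.5) 36.8
rim [ 305  272   54   44 1775] [333.4 291.7] (331.5, 286.2) 30.1
dropbody [ 406  133   50   43 1047] [427.  151.4] (430.4, 152.3) 25.0
cap [ 0.39494962 -0.28894724  0.146     ] fb [ 0.49894634 -0.40765314  0.        ] rim [ 0.49826783 -0.40586548  0.131     ] teat [ 0.58747271 -0.30537395  0.1       ] db [ 0.59028367 -0.30658305  0.03      ]
[ 0.39372638 -0.28914779  0.146     ]
```

View pics/d.png

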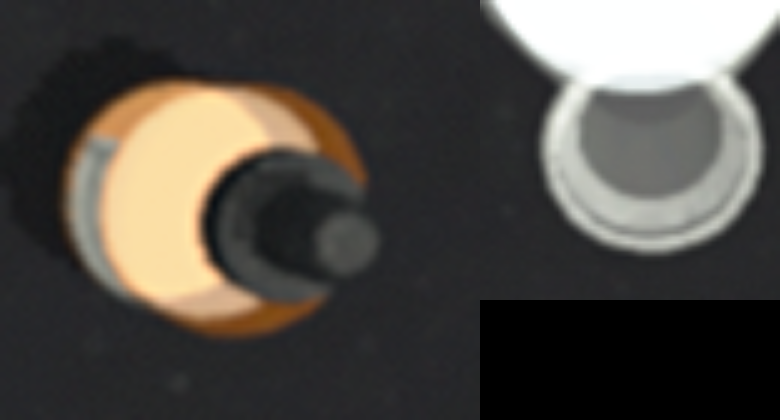

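The rim crop gives (335,295) and the teat tip (452.5,160.3). Each agrees with its base to within 2 mm: flask ≈ (.4985,-.4065), dropper ≈ (.590,-.307), bottle ≈ (.395,-.289). Now to the heater.

```bash
cat >> h.py <<'E'
def to(x,y,z,yaw):
    "shift (mm) and turn (deg) from measured TCP pose to tool-down target"
    st=robot.observe(); A=R.from_euler("xyz",st["tool_rot"]); B=R.from_euler("xyz",[np.pi,0,np.radians(yaw)])
    print(np.r_[(np.array([x,y,z])-st["tool_pos"])*1e3,np.degrees((B*A.inv()).as_rotvec())].round(1),"t",round(st["time"],2),"F",st["contact_force"].round(1),"open",round(st["opening"]*1e3,1))
E
python3 -m creep '[[[8,36,0,0,0,-0.4],[8,36,0,0,-0.1,-0.4],[8,36,0,0,-0.1,-0.4],[8,36,0,0,-0.1,-0.4],[8,36,0,0,-0.1,-0.4]]]'; python3 -m creep '[[[8,36,0,0,0,-0.4],[8,36,0,0,-0.1,-0.4],[8,36,0,0,-0.1,-0.4],[0,0,0,0,0,0],[0,0,0,0,0,0]]]'
python3 - <<'E'
from h import *
im,st=snap("wrist","w2");print(st["tool_pos"],np.degrees(st["tool_rot"]),st["time"]); to(.556,-.06,.45,86.6)
E
```

```text
time: 1.57
tool_pos: [0.5255, -0.1758, 0.4464]
tool_rot: [-3.132, -0.004, 1.5]
contact_force: [0.3, 0.4, -0.1]
opening: 0.0915
time: 1.98
tool_pos: [0.5465, -0.0615, 0.4455]
tool_rot: [-3.133, -0.006, 1.469]
contact_force: [-0.7, -0.7, -0.9]
opening: 0.0914
[ 0.54646811 -0.06149728  0.44554996] [-179.50201533   -0.34248979   84.19374079] 1.9833
[ 9.6  1.7  4.4 -0.4 -0.5  2.4] t 2.03 F [ 0.1  0.2 -0.1] open 91.8
```

View pics/w2.png

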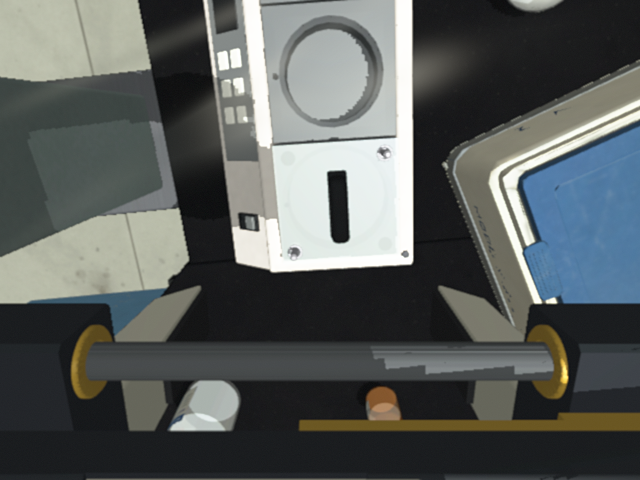

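Wrist view: pins at (385,153) and (293,253), black bar from (338,170) to (339,242), medium bore circle centred at about (331,71), narrow block out of view. Measuring from these.

```bash
python3 - <<'E'
from h import *
im=cv2.imread("pics/w2.png"); st=robot.observe(); g=im.max(2)
# bar
m=(g[150:260,310:370]<60).astype(np.uint8); c=max(cv2.findContours(m,0,2)[0],key=cv2.contourArea); rc=cv2.minAreaRect(c); print("bar",rc)
bp=cv2.boxPoints(rc)+[310,150]; P=np.array([ray("wrist",*p,.118,st) for p in bp]);print(P.round(4),"centre",P.mean(0))
e=[P[i]-P[i-1] for i in range(4)];print([(round(np.linalg.norm(v)*1e3,1),round(np.degrees(np.arctan2(v[1],v[0])),1)) for v in e])
p1=ray("wrist",385,153,.102,st);p2=ray("wrist",293,253,.102,st);d=p1-p2;print("pins",p1,p2,"mid",(p1+p2)/2,np.linalg.norm(d),"exp .1103 yaw",np.degrees(np.arctan2(d[1],d[0]))-45)
# side & top pins
gr=cv2.cvtColor(im,cv2.COLOR_BGR2GRAY); 
for (u,v) in ((331,71),(385,153),(293,253)): print(ray("wrist",u,v,.074,st))
cs=cv2.HoughCircles(cv2.GaussianBlur(gr[0:140],(5,5),1),cv2.HOUGH_GRADIENT,1,20,param1=80,param2=20,minRadius=38,maxRadius=60);print(cs[0][:4] if cs is not None else None)
cv2.imwrite("pics/w2c.png",cv2.resize(im[0:270,190:420],(690,810))[:].copy()[:600*0+810:1] if 0 else cv2.resize(im[0:270,200:420],(480,590),interpolation=cv2.INTER_CUBIC))
E
```

```text
bar ((28.29254913330078, 56.54244613647461), (70.87254333496094, 17.368764877319336), 86.56636810302734)
[[ 0.5532 -0.0226  0.118 ]
 [ 0.5658 -0.0231  0.118 ]
 [ 0.5645 -0.0769  0.118 ]
 [ 0.5512 -0.0764  0.118 ]] centre [ 0.55869214 -0.04973596  0.118     ]
[(np.float64(53.8), np.float64(87.9)), (np.float64(12.6), np.float64(-2.4)), (np.float64(53.8), np.float64(-91.4)), (np.float64(13.3), np.float64(177.9))]
pins [ 0.59780926 -0.01492904  0.102     ] [ 0.51906451 -0.08686582  0.102     ] mid [ 0.55843689 -0.05089743  0.102     ] 0.10665661487052608 exp .1103 yaw -2.5869314594710104
[0.56344767 0.04958798 0.074     ]
[ 0.6016464  -0.01749077  0.074     ]
[ 0.51610345 -0.095638    0.074     ]
[[331.5  65.5  50.6]
 [325.5  85.5  40.5]]
```

View pics/w2c.png

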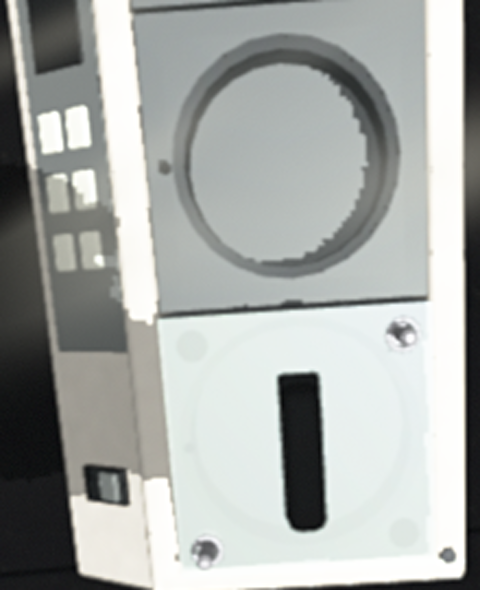

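The bar centre and the midpoint of the pins agree at (.5585,-.051), with block yaw about -2.4°. I'll descend to the bar in steps.

```bash
python3 -m creep '[[[6,5,-30,-0.3,-0.4,2],[5,4,-35,-0.1,-0.1,1.5],[1,0,-35,0,0,0],[0,0,-25,0,0,0],[0,0,-5,0,0,0]]]'; python3 - <<'E'
from h import *
to(.5585,-.052,.267,87.6)
E
```

```text
time: 2.45
tool_pos: [0.5563, -0.0613, 0.3146]
tool_rot: [3.132, 0.003, 1.52]
contact_force: [0.2, 0.6, -0.5]
opening: 0.0921
[  2.2   9.3 -47.6   0.2   0.6   0.5] t 2.45 F [ 0.2  0.6 -0.5] open 92.1
```

```bash
python3 -m creep '[[[2,8,-20,0.2,0.5,0.5],[0,1,-15,0,0,0],[0,0,-10,0,0,0],[0,0,0,0,0,0],[0,0,0,0,0,0]]]'; python3 - <<'E'
from h import *
to(.5585,-.052,.267,87.6)
E
```

```text
time: 2.87
tool_pos: [0.5577, -0.06, 0.2693]
tool_rot: [-3.141, 0.001, 1.517]
contact_force: [-0.3, -0.7, 0.3]
opening: 0.0922
[ 0.8  8.  -2.3  0.1 -0.   0.7] t 2.87 F [-0.3 -0.7  0.3] open 92.2
```

```bash
python3 -m creep '[[[0,8,-1,0,0,0.4],[0,4,-1,0,0,0.3],[0,2,-1,0,0,0],[0,0,0,0,0,0]]]'; python3 - <<'E'
from h import *
to(.5585,-.052,.267,87.6)
im,st=snap("wrist","w3")
E
```

```text
time: 3.2
tool_pos: [0.5586, -0.0463, 0.2702]
tool_rot: [3.135, 0.003, 1.528]
contact_force: [-0.2, 0.1, 0.3]
opening: 0.0919
[-0.1 -5.7 -3.2  0.2  0.4  0. ] t 3.2 F [-0.2  0.1  0.3] open 91.9
```

View pics/w3.png

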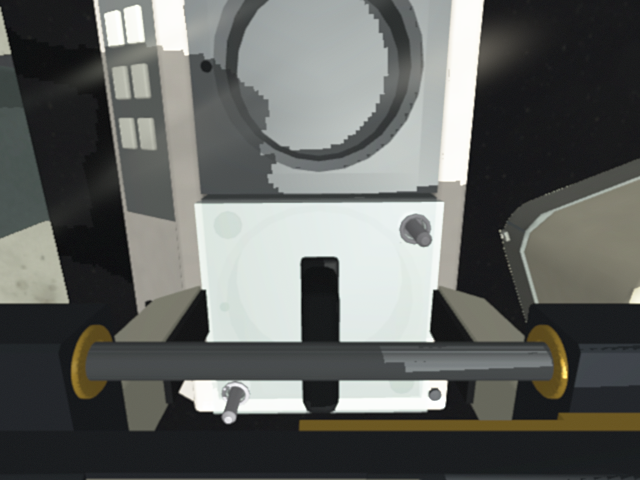

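Close wrist view: pin tops at (425,240) and (229,417), bar from rows ~265 to 410 at column 320, between the open fingers. I'll recompute the centre from the pin tops.

```bash
python3 - <<'E'
from h import *
st=robot.observe()
a=ray("wrist",425,240,.102,st);b=ray("wrist",229,417,.102,st);print(a,b,(a+b)/2,np.linalg.norm(a-b))
print(ray("wrist",320,270,.118,st),ray("wrist",320,409,.118,st))
d=a-b;print(np.degrees(np.arctan2(d[1],d[0]))-45)
E
```

```text
[ 0.59958774 -0.01584491  0.102     ] [ 0.51933943 -0.09002161  0.102     ] [ 0.55946359 -0.05293326  0.102     ] 0.1092793417904663
[ 0.56048428 -0.01981733  0.118     ] [ 0.55814069 -0.0751637   0.118     ]
-2.251569972610085
```

```bash
python3 -m creep '[[[1,-5,-3,0.2,0.4,0],[0,-2,-2,0,0,0],[0,0,0,0,0,0]]]'; python3 - <<'E'
from h import *
to(.5593,-.052,.267,87.7)
E
python3 -m creep '[[[0,0,0,0,0,0],[0,0,0,0,0,0],[0,0,0,0,0,0],[0,0,0,0,0,0],[0,0,0,0,0,0]]]' 1 20;python3 -m creep '[[[0,0,0,0,0,0],[0,0,0,0,0,0],[0,0,0,0,0,0],[0,0,0,0,0,0],[0,0,0,0,0,0]]]'
```

```text
time: 3.5
tool_pos: [0.56, -0.0535, 0.2658]
tool_rot: [3.141, -0.0, 1.53]
contact_force: [-0.1, -0.8, 0.6]
opening: 0.0917
[-0.7  1.5  1.2 -0.   0.   0.1] t 3.5 F [-0.1 -0.8  0.6] open 91.7
time: 3.92
tool_pos: [0.5599, -0.0542, 0.2654]
tool_rot: [-3.141, -0.0, 1.529]
contact_force: [0.3, 0.0, -0.2]
opening: 0.063
time: 4.33
tool_pos: [0.5599, -0.0541, 0.2655]
tool_rot: [-3.142, -0.001, 1.529]
contact_force: [0.6, -0.3, 0.2]
opening: 0.0298
```

```bash
python3 -m creep '[[[0,0,0,0,0,0],[0,0,0,0,0,0],[0,0,0,0,0,0],[0,0,0,0,0,0],[0,0,0,0,0,0]]]';python3 -m creep '[[[0,0,0,0,0,0],[0,0,0,0,0,0]]]'; python3 -m creep '[[[0,0,3,0,0,0],[0,0,5,0,0,0],[0,0,5,0,0,0],[0,0,5,0,0,0],[0,0,5,0,0,0]]]'; python3 -m creep '[[[0,0,8,0,0,0],[0,0,8,0,0,0],[0,0,8,0,0,0],[0,0,8,0,0,0],[0,0,8,0,0,0]]]'; python3 - <<'E'
from h import *
to(.5600,-.054,.3455,87.6)
E
```

```text
time: 4.75
tool_pos: [0.5599, -0.0541, 0.2655]
tool_rot: [3.142, -0.0, 1.529]
contact_force: [-0.3, 0.1, -0.2]
opening: 0.0153
time: 4.92
tool_pos: [0.5599, -0.054, 0.2655]
tool_rot: [3.142, -0.0, 1.529]
contact_force: [-0.1, 0.8, 0.1]
opening: 0.0154
time: 5.33
tool_pos: [0.5594, -0.0539, 0.2891]
tool_rot: [-3.138, -0.001, 1.529]
contact_force: [-0.7, -0.1, -2.2]
opening: 0.0154
time: 5.75
tool_pos: [0.5592, -0.0539, 0.3337]
tool_rot: [-3.139, -0.001, 1.529]
contact_force: [-0.7, 0.1, -1.8]
opening: 0.015
[ 0.8 -0.1 11.8 -0.1 -0.2  0. ] t 5.75 F [-0.7  0.1 -1.8] open 15.0
```

Cover lifted free and level (about 1.8 N, opening 15 mm). Carrying it towards the tray and looking.

```bash
python3 -m creep '[[[0,15,8,0,-0.1,0],[0,30,6,0,0,0],[-2,36,5,0,0,0],[-3,36,4,0,0,0],[-3,36,3,0,0,0]]]';python3 -m creep '[[[-4,36,0,0,0,0],[-4,36,0,0,0,0],[-4,30,0,0,0,0],[-3,20,0,0,0,0],[0,8,0,0,0,0]]]';python3 -m creep '[[[0,0,0,0,0,0],[0,0,0,0,0,0]]]'; python3 - <<'E'
from h import *
to(.533,.345,.3,86); im,st=snap("wrist","w4")
E
```

```text
time: 6.17
tool_pos: [0.5518, 0.097, 0.3662]
tool_rot: [3.136, 0.002, 1.517]
contact_force: [0.6, 0.2, -1.0]
opening: 0.0154
time: 6.58
tool_pos: [0.5338, 0.238, 0.3714]
tool_rot: [3.131, -0.002, 1.521]
contact_force: [0.2, 0.2, -0.9]
opening: 0.0155
time: 6.75
tool_pos: [0.5334, 0.2397, 0.3722]
tool_rot: [3.13, -0.002, 1.525]
contact_force: [0.9, 1.0, -1.7]
opening: 0.0151
[-4.000e-01  1.053e+02 -7.220e+01 -1.000e-01  7.000e-01 -1.400e+00] t 6.75 F [ 0.9  1.  -1.7] open 15.1
```

View pics/w4.png

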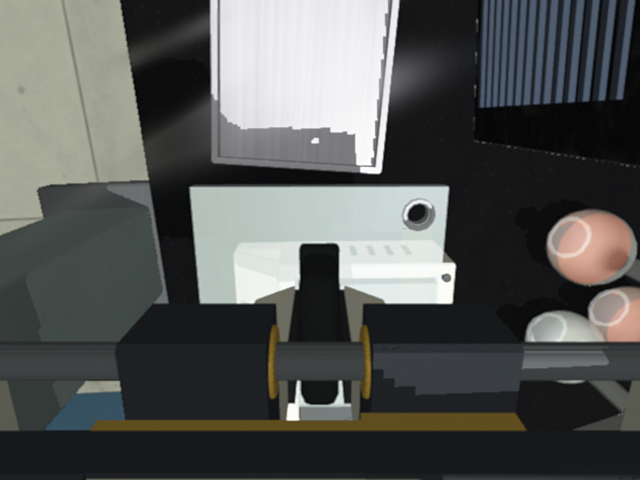

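Wrist view: tray near rim corners at (211,161) and (381,172). The cover hangs square in the gripper, its front edge at row 187. Computing the tray centre from the near edge and, independently, from the four corners in the top view.

```bash
python3 - <<'E'
from h import *
st=robot.observe()
a=ray("wrist",211,161.5,.012,st);b=ray("wrist",381,172.5,.012,st);d=b-a;n=np.array([-d[1],d[0],0])/np.linalg.norm(d)
print(a,b,np.linalg.norm(d),"yaw",np.degrees(np.arctan2(d[1],d[0])),"centre",(a+b)/2+n*.065)
im=cv2.imread("pics/top0.png");m=(im[185:265,150:230].min(2)>110).astype(np.uint8)
m=cv2.morphologyEx(m,cv2.MORPH_CLOSE,np.ones((5,5)))
c=max(cv2.findContours(m,0,2)[0],key=cv2.contourArea);rc=cv2.minAreaRect(c);print(rc)
P=np.array([ray("top",*(p+[150,185]),.010) for p in cv2.boxPoints(rc)]);print(P.mean(0),[(round(np.linalg.norm(P[i]-P[i-1])*1e3),round(np.degrees(np.arctan2(*(P[i]-P[i-1])[1::-1])),1)) for i in range(4)])
E
```

```text
[0.45300819 0.28524411 0.012     ] [0.58863125 0.26989591 0.012     ] 0.13648876252582165 yaw -6.456582636478891 centre [0.52812899 0.34215774 0.012     ]
((39.96923065185547, 38.24615478515625), (54.327213287353516, 51.59844970703125), 7.125016689300537)
[0.5306816  0.34512744 0.01      ] [(142, np.float64(83.4)), (137, np.float64(-3.3)), (145, np.float64(-96.8)), (136, np.float64(175.6))]
```

Both agree at about (.529,.344), yaw -6°, with a 13 mm margin. Moving over the tray, then lowering: the TCP should be at z ≈ 0.1895 when the cover touches down.

```bash
python3 -m creep '[[[-1,26,-15,0,0.6,-1],[-1,30,-25,0,0,-1],[-1,25,-25,0,0,-1],[-1,14,-25,0,0,-0.5],[0,8,-15,0,0,0]]]';python3 -m creep '[[[0,4,-15,0,0,0],[0,0,-10,0,0,0],[0,0,0,0,0,0]]]'; python3 - <<'E'
from h import *
to(.529,.3435,.1895,84)
E
```

```text
time: 7.22
tool_pos: [0.5343, 0.3359, 0.2699]
tool_rot: [3.128, -0.003, 1.446]
contact_force: [-0.3, -1.0, -1.3]
opening: 0.015
time: 7.47
tool_pos: [0.5351, 0.3371, 0.2393]
tool_rot: [3.134, 0.001, 1.442]
contact_force: [0.2, -1.1, -1.5]
opening: 0.0153
[ -6.1   6.4 -49.8   0.1   0.4   1.4] t 7.47 F [ 0.2 -1.1 -1.5] open 15.3
```

```bash
python3 -m creep '[[[-5,6,-10,0.1,0.4,1],[-3,4,-12,0,0.1,0.5],[0,1,-10,0,0,0],[0,0,-5,0,0,0],[0,0,0,0,0,0]]]'; python3 - <<'E'
from h import *
to(.529,.3435,.1895,84); im,st=snap("wrist","w5")
E
```

```text
time: 7.88
tool_pos: [0.5285, 0.3456, 0.2014]
tool_rot: [3.141, -0.001, 1.467]
contact_force: [0.3, 0.3, -1.5]
opening: 0.0153
[  0.5  -2.1 -11.9  -0.    0.   -0. ] t 7.88 F [ 0.3  0.3 -1.5] open 15.3
```

View pics/w5.png

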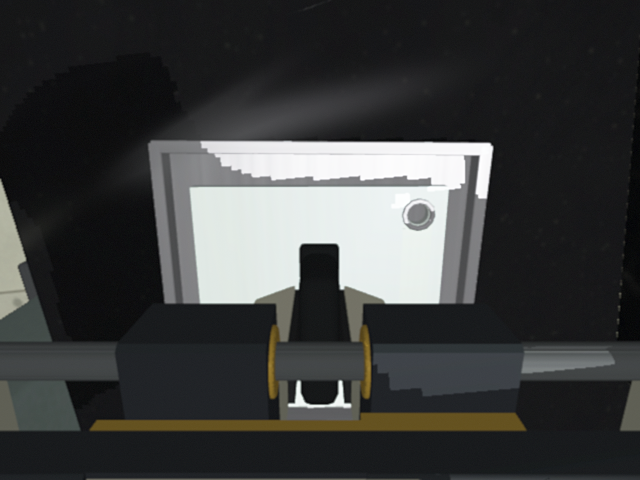

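The cover is centred: equal side gaps (165–190 and 445–470) and a front gap of about 13 mm. Lowering the last 12 mm gently.

```bash
python3 -m creep '[[[0,0,-4,0,0,0],[0,0,-4,0,0,0],[0,0,-3,0,0,0],[0,0,0,0,0,0]]]'; python3 -m creep '[[[0,0,-1.5,0,0,0],[0,0,-1.5,0,0,0],[0,0,0,0,0,0]]]'; python3 - <<'E'
from h import *
to(.529,.3435,.1895,84)
E
```

```text
time: 8.27
tool_pos: [0.5293, 0.3458, 0.1915]
tool_rot: [3.138, -0.003, 1.467]
contact_force: [0.5, 0.7, -1.8]
opening: 0.015
time: 8.52
tool_pos: [0.5295, 0.3459, 0.1898]
tool_rot: [3.137, -0.003, 1.467]
contact_force: [0.4, -0.4, -1.5]
opening: 0.0151
[-0.5 -2.4 -0.3 -0.2  0.3 -0. ] t 8.52 F [ 0.4 -0.4 -1.5] open 15.1
```

```bash
for i in 1; do :; done; python3 -m creep '[[[0,0,-1,-0.2,0.3,0],[0,0,-1,0,0,0],[0,0,0,0,0,0]]]'; python3 -m creep '[[[0,0,-1,0,0,0],[0,0,-1,0,0,0],[0,0,0,0,0,0]]]'
```

```text
time: 8.77
tool_pos: [0.5299, 0.3462, 0.1897]
tool_rot: [3.14, -0.0, 1.467]
contact_force: [-1.1, 0.7, -1.0]
opening: 0.0154
time: 9.02
tool_pos: [0.5299, 0.3463, 0.1897]
tool_rot: [3.139, -0.001, 1.467]
contact_force: [-1.3, 0.1, -1.0]
opening: 0.0153
```

```bash
python3 -m creep '[[[0,0,-2,0,0,0],[0,0,-2,0,0,0],[0,0,-2,0,0,0],[0,0,0,0,0,0]]]'
```

```text
time: 9.35
tool_pos: [0.5298, 0.3463, 0.19]
tool_rot: [3.137, -0.001, 1.467]
contact_force: [0.0, 0.3, -1.7]
opening: 0.0154
```

```bash
python3 -m creep '[[[0,0,-4,0,0,0],[0,0,-4,0,0,0]]]'; python3 -c "
from h import *
s=robot.observe();print(s['tool_pos'],s['contact_force'],s['joint_efforts'],s['qvel'])"
```

```text
time: 9.52
tool_pos: [0.5299, 0.3469, 0.1873]
tool_rot: [3.135, -0.004, 1.468]
contact_force: [-11.8, -4.6, 31.4]
opening: 0.0157
[0.52988049 0.34689122 0.187321  ] [-11.77423652  -4.59124941  31.3643657 ] [-1.62915397e+00 -4.04563344e+01 -1.80681646e+01 -1.80466105e-01
 -4.10374582e+00  3.86499020e-02] [ 0.00648767  0.01484618  0.01140461  0.00768375 -0.04274987 -0.00041861]
```

Contact at TCP z ≈ 0.188. I'll relax the load, check it, and release.

```bash
python3 -m creep '[[[0,0,0.5,0,0,0],[0,0,0,0,0,0]]]'
```

```text
time: 9.68
tool_pos: [0.5299, 0.3471, 0.1889]
tool_rot: [3.133, -0.005, 1.468]
contact_force: [-0.4, 0.9, -1.3]
opening: 0.0158
```

```bash
python3 -m creep '[[[0,0,-2,-0.3,0.5,0]]]'; python3 -m creep '[[[0,0,-2.5,0,0,0]]]'
```

```text
time: 9.77
tool_pos: [0.5302, 0.3473, 0.1873]
tool_rot: [3.14, 0.0, 1.468]
contact_force: [-1.8, 1.0, 21.1]
opening: 0.0157
time: 9.85
tool_pos: [0.5304, 0.3475, 0.1869]
tool_rot: [3.14, 0.0, 1.468]
contact_force: [-11.2, -4.4, 29.9]
opening: 0.0156
```

```bash
python3 -m creep '[[[0,0,-1,0,0,0],[0,0,-0.5,0,0,0],[0,0,0,0,0,0]]]' 0.2;python3 -m creep '[[[0,0,0,0,0,0],[0,0,0,0,0,0],[0,0,0,0,0,0]]]'; python3 - <<'E'
from h import *
im,st=snap("wrist","w6"); print(st["opening"],st["contact_force"])
E
```

```text
time: 10.1
tool_pos: [0.5319, 0.3477, 0.1864]
tool_rot: [3.136, -0.001, 1.468]
contact_force: [2.3, 0.6, 3.2]
opening: 0.031
time: 10.35
tool_pos: [0.5332, 0.3475, 0.1864]
tool_rot: [3.133, -0.002, 1.467]
contact_force: [-0.1, -0.6, 6.5]
opening: 0.0367
0.036721933340545146 [-0.14881842 -0.58970333  6.47777383]
```

View pics/w6.png

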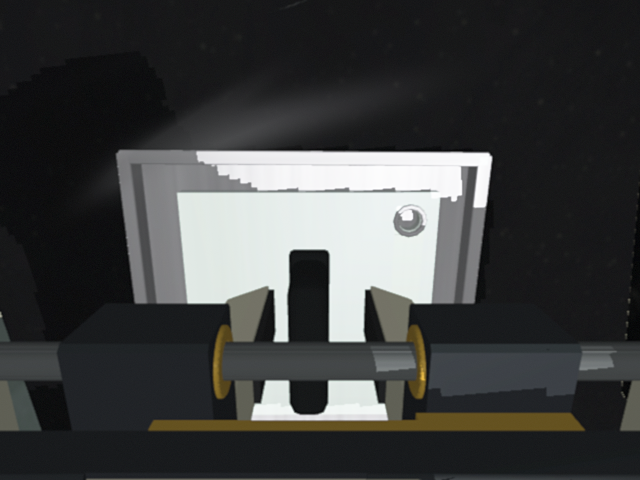

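The cover lies flat inside the tray with gaps all round, and the bar is clear of the fingers. Rising, then back over the heater to measure all three bores.

```bash
python3 -m creep '[[[0,0,6,0,0,0],[0,0,15,0,0,0],[0,0,30,0,0,0],[0,0,35,0,0,0.5],[0,-15,35,0,0,1]]]' -1;python3 -m creep '[[[2,-25,30,0,0,1],[3,-30,26,0,0,1],[3,-36,20,0,0,0],[3,-38,15,0,0,0],[3,-38,15,0,0,0]]]';python3 -m creep '[[[3,-38,15,0,0,0],[3,-36,15,0,0,0],[3,-30,15,0,0,0],[2,-20,10,0,0,0],[0,0,0,0,0,0]]]'; python3 - <<'E'
from h import *
to(.555,.03,.48,87.6)
E
```

```text
time: 10.82
tool_pos: [0.528, 0.3325, 0.2983]
tool_rot: [-3.123, 0.012, 1.495]
contact_force: [-0.1, -0.2, 0.3]
opening: 0.065
time: 11.23
tool_pos: [0.5381, 0.1659, 0.4108]
tool_rot: [-3.119, 0.009, 1.544]
contact_force: [-0.1, -0.1, -0.2]
opening: 0.0915
time: 11.65
tool_pos: [0.5469, 0.0313, 0.4697]
tool_rot: [-3.114, 0.01, 1.539]
contact_force: [0.8, 0.6, 0.2]
opening: 0.0918
[ 8.1 -1.3 10.3  0.5 -1.6 -0.6] t 11.65 F [0.8 0.6 0.2] open 91.8
```

```bash
python3 -m creep '[[[6,-1,8,0.5,-1.4,-0.6],[3,0,3,0,-0.2,0],[0,0,0,0,0,0]]]'; python3 - <<'E'
from h import *
to(.555,.03,.48,87.6); im,st=snap("wrist","w7"); np.save("st7.npy",np.r_[st["tool_pos"],st["tool_rot"]])
c=cv2.resize(im[40:330,190:430],(662,800))
cv2.imwrite("pics/w7c.png",cv2.resize(im[20:345,200:430],(424,600),interpolation=cv2.INTER_CUBIC))
E
```

```text
time: 11.9
tool_pos: [0.5555, 0.03, 0.4793]
tool_rot: [-3.137, -0.002, 1.525]
contact_force: [0.5, 0.2, 0.1]
opening: 0.0918
[-0.5 -0.   0.7 -0.1 -0.3  0.2] t 11.9 F [0.5 0.2 0.1] open 91.8
```

View pics/w7c.png

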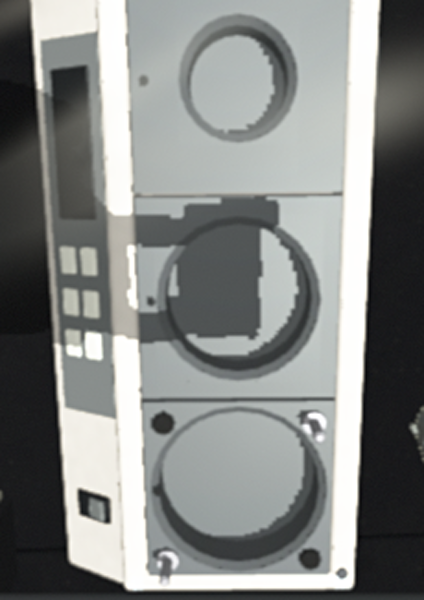

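Crop (scale 0.5425): mouth ellipses narrow (238.5,77.5), medium (239,298), wide (242.5,488); block seams at rows 194 and 399. Casting to the z=0.074 plane and fitting with the 102 mm pitch.

```bash
python3 - <<'E'
from h import *
s=np.load("st7.npy"); st=dict(tool_pos=s[:3],tool_rot=s[3:])
f=lambda x,y,z=.074: ray("wrist",200+x*.5425,20+y*.5417,z,st)
C=[f(238.5,77.5),f(239,298),f(242.5,488)]
for c,(l,r,t,b) in zip(C,[(180,297,14,141),(158,320,216,379),(158,327,407,569)]):
    print(c.round(4),"diam",[round(np.linalg.norm(f(*p)-f(*q))*1e3,1) for p,q in (((l,(t+b)/2),(r,(t+b)/2)),(((l+r)/2,t),((l+r)/2,b)))], ((f((l+r)/2,t)+f((l+r)/2,b))/2).round(4))
print("seams",f(240,194),f(240,399)); a,b=f(319,425,.102),f(166,555,.102); print("pins",a,b,(a+b)/2,np.linalg.norm(a-b))
E
```

```text
[0.5675 0.1507 0.074 ] diam [np.float64(53.9), np.float64(54.2)] [0.5674 0.1501 0.074 ]
[0.5637 0.0492 0.074 ] diam [np.float64(80.6), np.float64(81.2)] [0.5637 0.0482 0.074 ]
[ 0.5617 -0.0524  0.074 ] diam [np.float64(90.4), np.float64(93.2)] [ 0.5616 -0.0539  0.074 ]
seams [0.56616561 0.09901002 0.074     ] [ 0.56223613 -0.00298907  0.074     ]
pins [ 0.59963939 -0.00979358  0.102     ] [ 0.52107383 -0.07582471  0.102     ] [ 0.56035661 -0.04280915  0.102     ] 0.1026287354389294
```

Centres consistent: wide (.5595,-.054), medium (.5635,.048), narrow (.5675,.150), with diameters matching. To the flask.

```bash
python3 -m creep '[[[-4,-25,0,0,-0.3,0],[-5,-38,-5,0,0,0],[-5,-38,-10,0,0,0],[-5,-38,-10,0,0,0],[-5,-38,-10,0,0,0]]]';python3 -m creep '[[[-5,-38,-10,0,0,0],[-5,-38,-10,0,0,0],[-5,-38,-10,0,0,0],[-5,-38,-10,0,0,0],[-5,-38,-10,0,0,0]]]';python3 -m creep '[[[-4,-38,-10,0,0,0],[-2,-25,-10,0,0,0],[0,-10,-5,0,0,0],[0,0,0,0,0,0]]]'; python3 - <<'E'
from h import *
to(.4985,-.4065,.36,87.6)
E
```

```text
time: 12.37
tool_pos: [0.5302, -0.1397, 0.4404]
tool_rot: [-3.136, -0.007, 1.547]
contact_force: [1.1, -0.4, 0.8]
opening: 0.0917
time: 12.78
tool_pos: [0.5034, -0.3319, 0.3835]
tool_rot: [-3.127, -0.015, 1.557]
contact_force: [0.5, 0.7, -0.6]
opening: 0.0916
time: 13.12
tool_pos: [0.4954, -0.4109, 0.3494]
tool_rot: [-3.117, -0.023, 1.556]
contact_force: [0.0, 1.0, 0.8]
opening: 0.0916
[ 3.1  4.4 10.6 -1.3 -1.4 -1.5] t 13.12 F [0.  1.  0.8] open 91.6
```

```bash
python3 -m creep '[[[3,4,5,-1.3,-1.4,-1.5],[0,2,2,0,0,0],[0,0,0,0,0,0]]]'; python3 - <<'E'
from h import *
to(.4985,-.4065,.36,87.6); im,st=snap("wrist","w8"); print(proj("wrist",(.4985,-.4065,.131),st))
c=im[120:380,220:420]; cv2.imwrite("pics/w8c.png",cv2.resize(c,(460,598),interpolation=cv2.INTER_CUBIC))
E
```

```text
time: 13.37
tool_pos: [0.4997, -0.4008, 0.3543]
tool_rot: [-3.138, -0.006, 1.532]
contact_force: [-0.1, 0.2, -0.1]
opening: 0.0919
[-1.2 -5.7  5.7 -0.4 -0.2 -0.2] t 13.37 F [-0.1  0.2 -0.1] open 91.9
[320.00365373 283.58668851]
```

View pics/w8c.png

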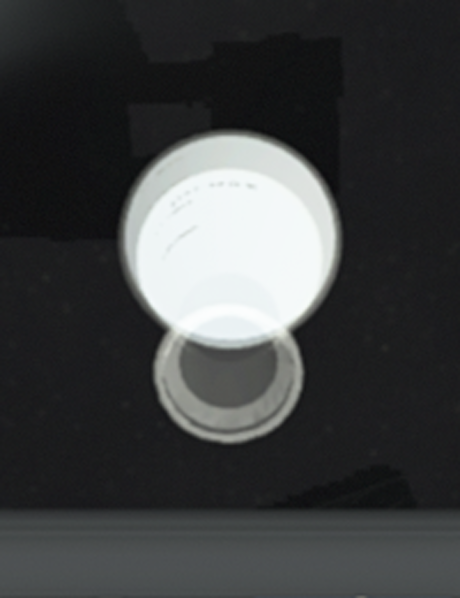

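The rim centre is at (319,281), against a prediction of (320,284), so the flask is at (.498,-.405). I've viewed 13 pictures, so I'll save the rest for later. Descending on the neck.

```bash
python3 -m creep '[[[-1,-4,-15,-0.4,-0.2,-0.2],[-0.5,-2,-25,0,0,0],[0,0,-25,0,0,0],[0,0,-12,0,0,0],[0,0,0,0,0,0]]]'; python3 - <<'E'
from h import *
to(.498,-.405,.271,87.6)
E
```

```text
time: 13.83
tool_pos: [0.501, -0.4005, 0.2798]
tool_rot: [3.138, 0.004, 1.54]
contact_force: [-0.6, -0.1, 0.2]
opening: 0.092
[-3.  -4.5 -8.8  0.2  0.2 -0.7] t 13.83 F [-0.6 -0.1  0.2] open 92.0
```

```bash
python3 -m creep '[[[-3,-4.5,-6,0.2,0.2,-0.7],[-1,-2,-4,0,0,0],[0,0,-2,0,0,0],[0,0,0,0,0,0]]]'; python3 - <<'E'
from h import *
to(.498,-.405,.271,87.6)
E
```

```text
time: 14.17
tool_pos: [0.4979, -0.406, 0.2697]
tool_rot: [3.14, 0.001, 1.531]
contact_force: [-0.2, 0.3, 0.6]
opening: 0.0923
[ 0.1  1.   1.3  0.1  0.1 -0.1] t 14.17 F [-0.2  0.3  0.6] open 92.3
```

```bash
python3 -m creep '[[[0,0,0,0,0,0],[0,0,0,0,0,0],[0,0,0,0,0,0],[0,0,0,0,0,0],[0,0,0,0,0,0]]]' 1 20;python3 -m creep '[[[0,0,0,0,0,0],[0,0,0,0,0,0],[0,0,0,0,0,0],[0,0,0,0,0,0],[0,0,0,0,0,0]]]';python3 -m creep '[[[0,0,0,0,0,0],[0,0,0,0,0,0]]]'; python3 -m creep '[[[0,0,4,0,0,0],[0,0,8,0,0,0],[0,0,10,0,0,0],[0,0,10,0,0,0],[0,0,0,0,0,0]]]'
```

```text
time: 14.58
tool_pos: [0.4982, -0.4065, 0.2724]
tool_rot: [3.137, 0.004, 1.531]
contact_force: [0.0, 0.2, 0.4]
opening: 0.0634
time: 15.0
tool_pos: [0.4982, -0.4065, 0.2727]
tool_rot: [3.137, 0.005, 1.531]
contact_force: [0.1, 0.2, -0.5]
opening: 0.0296
time: 15.17
tool_pos: [0.4981, -0.4065, 0.2727]
tool_rot: [3.137, 0.005, 1.531]
contact_force: [-1.0, 0.6, 0.4]
opening: 0.0279
time: 15.58
tool_pos: [0.4979, -0.4062, 0.3068]
tool_rot: [3.139, 0.003, 1.531]
contact_force: [0.6, -0.4, -1.4]
opening: 0.028
```

Flask gripped and lifted (-1.6 N). Raising it, then carrying it over the wide bore.

```bash
python3 -m creep '[[[0,0,20,0,0,0],[0,0,30,0,0,0],[2,15,25,0,0,0],[4,25,15,0,0,0],[5,30,5,0,0,0]]]';python3 -m creep '[[[6,35,0,0,0,0],[7,35,0,0,0,0],[7,35,0,0,0,0],[7,35,0,0,0,0],[7,35,0,0,0,0]]]';python3 -m creep '[[[6,35,0,0,0,0],[6,30,0,0,0,0],[3,20,0,0,0,0],[1,10,0,0,0,0],[0,0,0,0,0,0]]]'; python3 - <<'E'
from h import *
to(.5595,-.055,.40,87.7)
E
```

```text
time: 16.0
tool_pos: [0.5067, -0.339, 0.4051]
tool_rot: [3.14, 0.004, 1.524]
contact_force: [0.8, -0.8, -2.5]
opening: 0.028
time: 16.42
tool_pos: [0.5398, -0.1584, 0.4111]
tool_rot: [3.13, 0.01, 1.518]
contact_force: [1.1, 0.1, -1.6]
opening: 0.028
time: 16.83
tool_pos: [0.5557, -0.0515, 0.414]
tool_rot: [3.126, 0.008, 1.526]
contact_force: [-0.2, 0.0, -3.3]
opening: 0.0279
[  3.8  -3.5 -14.    0.5   0.9   0.3] t 16.83 F [-0.2  0.  -3.3] open 27.9
```

```bash
python3 -m creep '[[[3.5,-3.5,-8,0.5,0.9,0.3],[1,-1,-15,0,0,0],[0,0,-15,0,0,0],[0,0,-10,0,0,0],[0,0,0,0,0,0]]]'; python3 - <<'E'
from h import *
to(.5595,-.055,.358,87.7)
E
```

```text
time: 17.25
tool_pos: [0.5605, -0.0627, 0.3638]
tool_rot: [-3.14, 0.001, 1.529]
contact_force: [-0.4, 0.5, -2.5]
opening: 0.0282
[-1.   7.7 -5.8  0.1 -0.1  0.1] t 17.25 F [-0.4  0.5 -2.5] open 28.2
```

```bash
python3 -m creep '[[[-1,5,-3,0,0,0],[0,3,-1,0,0,0],[0,0,0,0,0,0],[0,0,0,0,0,0]]]'; python3 - <<'E'
from h import *
to(.5595,-.055,.358,87.7); im,st=snap("wrist","w9")
cv2.imwrite("pics/w9c.png",im[100:420,120:520]); np.save("st9.npy",np.r_[st["tool_pos"],st["tool_rot"]])
for p in [(.5595,-.0545,.044+.044),(.5595+.0475,-.0545,.074),(.5595-.0475,-.0545,.074)]: print(proj("wrist",p,st).round()-[120,100])
E
```

```text
time: 17.58
tool_pos: [0.5597, -0.0583, 0.3591]
tool_rot: [-3.138, 0.001, 1.524]
contact_force: [0.7, -0.4, -2.0]
opening: 0.0278
[-0.2  3.3 -1.1  0.1 -0.2  0.4] t 17.58 F [ 0.7 -0.4 -2. ] open 27.8
[201. 137.]
[274. 128.]
[128. 134.]
```

View pics/w9c.png

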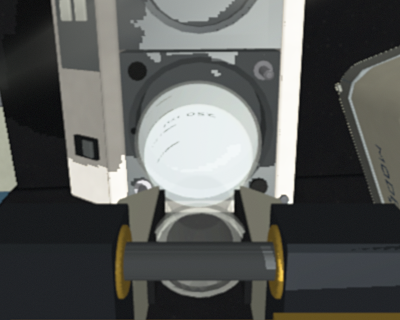

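Flask base circle centred at about (199.5,143) against (201,137) for the bore-aligned case: the flask sits on the tool axis, so about +4 mm in y is still needed.

```bash
python3 -m creep '[[[0,3,0,0,-0.2,0.3],[0,2,0,0,0,0],[0,0,0,0,0,0]]]'; python3 - <<'E'
from h import *
to(.5597,-.054,.3167,87.7)
E
```

```text
time: 17.88
tool_pos: [0.5599, -0.0529, 0.3606]
tool_rot: [3.138, 0.002, 1.53]
contact_force: [-0.2, 0.4, -1.0]
opening: 0.0281
[ -0.2  -1.1 -43.9   0.1   0.2   0. ] t 17.88 F [-0.2  0.4 -1. ] open 28.1
```

```bash
python3 -m creep '[[[0,-1,-6,0,0.2,0],[0,0,-8,0,0,0],[0,0,-8,0,0,0],[0,0,0,0,0,0]]]'; python3 - <<'E'
from h import *
to(.5597,-.054,.3167,87.7)
E
```

```text
time: 18.22
tool_pos: [0.5598, -0.0534, 0.3371]
tool_rot: [3.14, 0.002, 1.531]
contact_force: [-0.1, -0.7, -2.6]
opening: 0.0275
[ -0.1  -0.6 -20.4   0.1   0.1  -0. ] t 18.22 F [-0.1 -0.7 -2.6] open 27.5
```

```bash
python3 -m creep '[[[0,-0.5,-6,0,0,0],[0,0,-6,0,0,0],[0,0,-3,0,0,0],[0,0,0,0,0,0]]]';  python3 -m creep '[[[0,0,-2,0,0,0],[0,0,-1.5,0,0,0]]]'
```

```text
time: 18.55
tool_pos: [0.5596, -0.054, 0.3191]
tool_rot: [-3.14, 0.002, 1.531]
contact_force: [0.8, -0.6, -1.6]
opening: 0.028
time: 18.72
tool_pos: [0.5598, -0.0541, 0.3167]
tool_rot: [-3.141, 0.002, 1.531]
contact_force: [-6.3, 1.3, 16.6]
opening: 0.0281
```

Contact at exactly the expected height. Releasing and rising.

```bash
python3 -m creep '[[[0,0,-0.5,0,0,0],[0,0,0,0,0,0],[0,0,0,0,0,0],[0,0,0,0,0,0],[0,0,0,0,0,0]]]' -1;python3 -m creep '[[[0,0,0,0,0,0],[0,0,0,0,0,0],[0,0,0,0,0,0],[0,0,0,0,0,0]]]';python3 -m creep '[[[0,0,8,0,0,0],[0,0,20,0,0,0],[0,0,30,0,0,0],[0,0,35,0,0,0],[0,0,15,0,0,0]]]'; python3 - <<'E'
from h import *
to(.395,-.289,.36,87.7); im,st=snap("wrist","w10"); print(st["tool_pos"])
E
```

```text
time: 19.13
tool_pos: [0.5603, -0.0542, 0.3185]
tool_rot: [3.137, 0.003, 1.531]
contact_force: [0.5, 0.3, 0.6]
opening: 0.0565
time: 19.47
tool_pos: [0.5604, -0.0542, 0.3183]
tool_rot: [3.137, 0.003, 1.531]
contact_force: [1.3, -0.7, 0.5]
opening: 0.0837
time: 19.88
tool_pos: [0.5588, -0.0539, 0.4273]
tool_rot: [-3.135, 0.001, 1.531]
contact_force: [1.3, -1.0, 0.9]
opening: 0.0921
[-163.8 -235.1  -67.3    0.    -0.4   -0. ] t 19.88 F [ 1.3 -1.   0.9] open 92.1
[ 0.55880723 -0.05390982  0.42729719]
```

```bash
python3 -m creep '[[[-12,-18,0,0,-0.4,0],[-20,-29,0,0,0,0],[-20,-29,-3,0,0,0],[-20,-29,-8,0,0,0],[-20,-29,-8,0,0,0]]]';python3 -m creep '[[[-20,-29,-8,0,0,0],[-20,-29,-8,0,0,0],[-16,-22,-8,0,0,0],[-8,-12,-5,0,0,0],[0,0,0,0,0,0]]]'; python3 - <<'E'
from h import *
to(.395,-.289,.36,87.7)
E
```

```text
time: 20.35
tool_pos: [0.4661, -0.1865, 0.4153]
tool_rot: [3.125, 0.003, 1.542]
contact_force: [0.1, -0.0, -0.6]
opening: 0.0916
time: 20.77
tool_pos: [0.3943, -0.286, 0.3851]
tool_rot: [3.126, 0.005, 1.537]
contact_force: [-0.8, 0.0, 0.1]
opening: 0.092
[  0.7  -3.  -25.1   0.3   0.9  -0.4] t 20.77 F [-0.8  0.   0.1] open 92.0
```

```bash
python3 -m creep '[[[0.5,-2,-10,0.3,0.9,-0.4],[0,-1,-10,0,0,0],[0,0,0,0,0,0]]]'; python3 - <<'E'
from h import *
to(.395,-.289,.36,87.7); im,st=snap("wrist","w11")
b,g,r=[im[...,k].astype(int) for k in range(3)]; m=((b-r>60)).astype(np.uint8); m[330:]=0
n,l,s,c=cv2.connectedComponentsWithStats(m); i=1+np.argmax(s[1:,4]); x,y,w,h,_=s[i]; print(s[i],c[i],proj("wrist",(.395,-.289,.146),st))
cnt=max(cv2.findContours((l==i).astype(np.uint8),0,2)[0],key=cv2.contourArea);print(cv2.fitEllipse(cv2.convexHull(cnt)))
print(ray("wrist",x,y+h/2,.146,st),ray("wrist",x+w,y+h/2,.146,st),"bottom",ray("wrist",x+w/2,y+h,.146,st))
E
```

```text
time: 21.02
tool_pos: [0.3949, -0.2889, 0.3641]
tool_rot: [-3.141, -0.0, 1.527]
contact_force: [-0.2, -0.2, 0.1]
opening: 0.0918
[ 0.1 -0.1 -4.1 -0.  -0.   0.2] t 21.02 F [-0.2 -0.2  0.1] open 91.8
[ 284  233   66   73 3862] [316.55204557 269.49430347] [320.77578372 274.5562464 ]
((316.4885559082031, 269.5201416015625), (66.51109313964844, 74.01094818115234), 1.7413519620895386)
[ 0.37666447 -0.28547333  0.146     ] [ 0.40977994 -0.28693554  0.146     ] bottom [ 0.39230994 -0.30623544  0.146     ]
```

Cap width 33 mm as expected, centre (.393,-.289). Descending.

```bash
python3 -m creep '[[[-1.5,0,-15,0,0,0],[-0.5,0,-25,0,0,0],[0,0,-25,0,0,0],[0,0,-12,0,0,0],[0,0,0,0,0,0]]]'; python3 - <<'E'
from h import *
to(.393,-.289,.283,87.7)
E
```

```text
time: 21.48
tool_pos: [0.3968, -0.2851, 0.287]
tool_rot: [3.137, 0.004, 1.536]
contact_force: [-0.6, 0.5, -0.8]
opening: 0.0918
[-3.8 -3.9 -4.   0.2  0.3 -0.3] t 21.48 F [-0.6  0.5 -0.8] open 91.8
```

```bash
python3 -m creep '[[[-3.5,-3.5,-4,0.2,0.3,-0.3],[-1,-1,-2,0,0,0],[0,0,0,0,0,0],[0,0,0,0,0,0]]]'; python3 - <<'E'
from h import *
to(.393,-.289,.283,87.7)
E
python3 -m creep '[[[0,0,0,0,0,0],[0,0,0,0,0,0],[0,0,0,0,0,0],[0,0,0,0,0,0],[0,0,0,0,0,0]]]' 1 40;python3 -m creep '[[[0,0,0,0,0,0],[0,0,0,0,0,0],[0,0,0,0,0,0],[0,0,0,0,0,0],[0,0,0,0,0,0]]]';python3 -m creep '[[[0,0,0,0,0,0],[0,0,0,0,0,0]]]'
```

```text
time: 21.82
tool_pos: [0.3937, -0.289, 0.2824]
tool_rot: [3.141, 0.002, 1.533]
contact_force: [0.6, 0.3, -0.7]
opening: 0.0918
[-0.7 -0.   0.6  0.1  0.1 -0.2] t 21.82 F [ 0.6  0.3 -0.7] open 91.8
time: 22.23
tool_pos: [0.3942, -0.2895, 0.285]
tool_rot: [3.137, 0.005, 1.533]
contact_force: [-0.7, -0.6, -0.0]
opening: 0.063
time: 22.65
tool_pos: [0.394, -0.2895, 0.2849]
tool_rot: [3.137, 0.005, 1.533]
contact_force: [-1.0, 0.3, -2.1]
opening: 0.0322
time: 22.82
tool_pos: [0.3939, -0.2895, 0.2849]
tool_rot: [3.137, 0.005, 1.533]
contact_force: [-1.0, 0.9, 0.7]
opening: 0.0324
```

```bash
python3 -m creep '[[[0,0,4,0,0,0],[0,0,8,0,0,0],[0,0,15,-0.2,0.3,0],[0,0,20,0,0,0],[0,0,25,0,0,0]]]';python3 -m creep '[[[1,15,20,0,0,0],[2,25,10,0,0,0],[3,32,0,0,0,0],[4,36,0,0,0,0],[4,36,0,0,0,0]]]';python3 -m creep '[[[4,36,0,0,0,0],[4,36,0,0,0,0],[6,36,0,0,0,0],[8,32,0,0,0,0],[14,22,0,0,0,0]]]'; python3 - <<'E'
from h import *
to(.5635,.0475,.385,87.7)
E
```

```text
time: 23.23
tool_pos: [0.3921, -0.2876, 0.3539]
tool_rot: [-3.128, -0.004, 1.533]
contact_force: [0.6, 0.1, -4.4]
opening: 0.032
time: 23.65
tool_pos: [0.4058, -0.1449, 0.3924]
tool_rot: [-3.137, 0.005, 1.523]
contact_force: [1.2, 0.5, -3.6]
opening: 0.0322
time: 24.07
tool_pos: [0.4381, 0.0271, 0.3948]
tool_rot: [-3.136, 0.004, 1.522]
contact_force: [-0.1, -0.9, -4.2]
opening: 0.0319
[125.4  20.4  -9.8   0.2  -0.4   0.5] t 24.07 F [-0.1 -0.9 -4.2] open 31.9
```

```bash
python3 -m creep '[[[20,12,0,0.2,-0.4,0.5],[28,5,-2,0,0,0],[30,2,-2,0,0,0],[24,0,-2,0,0,0],[12,0,-2,0,0,0]]]';python3 -m creep '[[[6,0,-2,0,0,0],[0,0,0,0,0,0]]]'; python3 - <<'E'
from h import *
to(.5635,.0475,.366,87.7)
E
```

```text
time: 24.48
tool_pos: [0.5536, 0.0553, 0.3888]
tool_rot: [-3.141, -0.002, 1.542]
contact_force: [-0.5, -0.3, -4.3]
opening: 0.0318
time: 24.65
tool_pos: [0.5616, 0.0556, 0.3856]
tool_rot: [-3.139, -0.003, 1.542]
contact_force: [0.2, 0.9, -4.1]
opening: 0.0318
[  1.9  -8.1 -19.6  -0.2  -0.1  -0.7] t 24.65 F [ 0.2  0.9 -4.1] open 31.8
```

```bash
python3 -m creep '[[[2,-6,-6,-0.2,-0.1,-0.6],[0,-3,-6,0,0,0],[0,0,-4,0,0,0],[0,0,0,0,0,0]]]'; python3 - <<'E'
from h import *
to(.5635,.0475,.366,87.7)
E
```

```text
time: 24.98
tool_pos: [0.5611, 0.0453, 0.368]
tool_rot: [-3.138, 0.001, 1.53]
contact_force: [-0.4, -0.9, -4.5]
opening: 0.0318
[ 2.4  2.2 -2.   0.1 -0.2  0. ] t 24.98 F [-0.4 -0.9 -4.5] open 31.8
```

```bash
python3 -m creep '[[[2.4,2,0,0.1,-0.2,0],[0,0.5,0,0,0,0],[0,0,0,0,0,0]]]'; python3 - <<'E'
from h import *
to(.5635,.0475,.3289,87.7)
E
```

```text
time: 25.23
tool_pos: [0.5626, 0.0475, 0.3682]
tool_rot: [-3.14, -0.001, 1.529]
contact_force: [0.5, -0.3, -4.7]
opening: 0.0319
[  0.9  -0.  -39.3  -0.   -0.1   0.1] t 25.23 F [ 0.5 -0.3 -4.7] open 31.9
```

```bash
python3 -m creep '[[[1,0,-6,0,0,0],[0,0,-8,0,0,0],[0,0,-6,0,0,0],[0,0,0,0,0,0]]]'; python3 - <<'E'
from h import *
to(.5635,.0475,.3289,87.7)
E
```

```text
time: 25.57
tool_pos: [0.5635, 0.0479, 0.3471]
tool_rot: [3.141, -0.001, 1.53]
contact_force: [-0.1, 0.1, -5.2]
opening: 0.0321
[ -0.   -0.4 -18.2  -0.    0.    0.1] t 25.57 F [-0.1  0.1 -5.2] open 32.1
```

```bash
python3 -m creep '[[[0,-0.4,-6,0,0,0],[0,0,-6,0,0,0],[0,0,-2,0,0,0],[0,0,0,0,0,0]]]';python3 -m creep '[[[0,0,-2,0,0,0],[0,0,-1.5,0,0,0]]]'
```

```text
time: 25.9
tool_pos: [0.5634, 0.0476, 0.3306]
tool_rot: [-3.14, -0.001, 1.53]
contact_force: [0.4, -0.0, -4.3]
opening: 0.0321
time: 26.07
tool_pos: [0.5635, 0.0477, 0.3289]
tool_rot: [3.141, -0.001, 1.53]
contact_force: [-6.6, 0.5, 16.2]
opening: 0.0321
```

Again floor contact at exactly the expected height. Release, rise, and go to the dropper.

```bash
python3 -m creep '[[[0,0,-0.5,0,0,0],[0,0,0,0,0,0],[0,0,0,0,0,0],[0,0,0,0,0,0],[0,0,0,0,0,0]]]' -1;python3 -m creep '[[[0,0,0,0,0,0],[0,0,0,0,0,0],[0,0,0,0,0,0],[0,0,0,0,0,0]]]';python3 -m creep '[[[0,0,8,0,0,0],[0,0,20,0,0,0],[0,0,30,0,0,0],[0,0,30,0,0,0],[0,0,15,0,0,0]]]'; python3 - <<'E'
from h import *
to(.59,-.307,.32,87.7)
E
```

```text
time: 26.48
tool_pos: [0.5644, 0.0477, 0.332]
tool_rot: [3.133, -0.001, 1.53]
contact_force: [0.1, 0.4, 0.3]
opening: 0.061
time: 26.82
tool_pos: [0.5647, 0.0476, 0.3322]
tool_rot: [3.132, -0.001, 1.53]
contact_force: [-0.5, -0.4, 0.5]
opening: 0.0874
time: 27.23
tool_pos: [0.5632, 0.0476, 0.436]
tool_rot: [-3.14, -0.001, 1.53]
contact_force: [-0.2, 0.5, -0.0]
opening: 0.0919
[ 2.680e+01 -3.546e+02 -1.160e+02 -1.000e-01 -1.000e-01  1.000e-01] t 27.23 F [-0.2  0.5 -0. ] open 91.9
```

```bash
python3 -m creep '[[[2,-20,0,0,0,0],[3,-38,0,0,0,0],[3,-38,0,0,0,0],[3,-38,0,0,0,0],[3,-38,-6,0,0,0]]]';python3 -m creep '[[[3,-38,-15,0,0,0],[3,-38,-20,0,0,0],[3,-36,-20,0,0,0],[2,-30,-20,0,0,0],[1,-15,-10,0,0,0]]]'; python3 -m creep '[[[0,0,0,0,0,0]]]';python3 - <<'E'
from h import *
to(.59,-.307,.32,87.7)
E
```

```text
time: 27.65
tool_pos: [0.5766, -0.1224, 0.442]
tool_rot: [3.126, -0.002, 1.543]
contact_force: [1.5, -0.4, -0.7]
opening: 0.0923
time: 28.07
tool_pos: [0.5871, -0.2891, 0.361]
tool_rot: [3.116, 0.004, 1.54]
contact_force: [-1.2, 0.2, 0.3]
opening: 0.0918
time: 28.15
tool_pos: [0.5864, -0.2921, 0.3585]
tool_rot: [3.119, 0.003, 1.536]
contact_force: [0.3, 0.2, 0.0]
opening: 0.0918
[  3.6 -14.9 -38.5   0.2   1.3  -0.3] t 28.15 F [0.3 0.2 0. ] open 91.8
```

```bash
python3 -m creep '[[[3,-10,-15,0.2,1.3,-0.3],[1,-3,-15,0,0,0],[0,0,-6,0,0,0],[0,0,0,0,0,0]]]';python3 - <<'E'
from h import *
to(.59,-.307,.32,87.7); im,st=snap("wrist","w12"); u=proj("wrist",(.59,-.307,.1),st); print(u)
cv2.imwrite("pics/w12c.png",cv2.resize(im[140:340,220:420],(500,500),interpolation=cv2.INTER_CUBIC)); np.save("st12.npy",np.r_[st["tool_pos"],st["tool_rot"]])
E
```

```text
time: 28.48
tool_pos: [0.5911, -0.3036, 0.3248]
tool_rot: [3.14, -0.001, 1.53]
contact_force: [0.2, 0.4, 0.3]
opening: 0.0918
[-1.1 -3.4 -4.8 -0.   0.1  0. ] t 28.48 F [0.2 0.4 0.3] open 91.8
[317.93860003 276.21098384]
```

View pics/w12c.png

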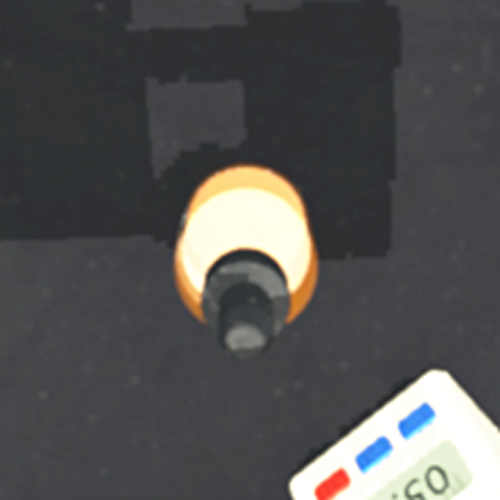

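Teat tip at (317,275) against a prediction of (318,276), so the position is confirmed and the timer is clear of the fingers. Descending to TCP z ≈ 0.236.

```bash
python3 -m creep '[[[-1,-3,-15,0,0,0],[0,-2,-25,0,0,0],[0,-2,-25,0,0,0],[0,-1,-12,0,0,0],[0,0,0,0,0,0]]]'; python3 - <<'E'
from h import *
to(.59,-.3065,.236,87.7)
E
```

```text
time: 28.95
tool_pos: [0.5929, -0.3066, 0.2567]
tool_rot: [3.126, 0.006, 1.537]
contact_force: [-0.6, 0.5, 0.4]
opening: 0.0918
[ -2.9   0.1 -20.7   0.4   0.9  -0.4] t 28.95 F [-0.6  0.5  0.4] open 91.8
```

```bash
python3 -m creep '[[[-2,0,-8,0.4,0.9,-0.4],[-1,-1,-7,0,0,0],[0,0,-4,0,0,0],[0,0,0,0,0,0]]]'; python3 - <<'E'
from h import *
to(.59,-.3065,.236,87.7)
E
```

```text
time: 29.28
tool_pos: [0.591, -0.3066, 0.2412]
tool_rot: [3.139, 0.002, 1.531]
contact_force: [-0.1, 0.5, -0.6]
opening: 0.0919
[-1.   0.1 -5.2  0.1  0.2 -0. ] t 29.28 F [-0.1  0.5 -0.6] open 91.9
```

```bash
python3 -m creep '[[[-1,0,-4,0.1,0.2,0],[0,0,-2.5,0,0,0],[0,0,0,0,0,0]]]'; python3 -m creep '[[[0,0,0,0,0,0],[0,0,0,0,0,0],[0,0,0,0,0,0],[0,0,0,0,0,0],[0,0,0,0,0,0]]]' 1 15;python3 -m creep '[[[0,0,0,0,0,0],[0,0,0,0,0,0],[0,0,0,0,0,0],[0,0,0,0,0,0],[0,0,0,0,0,0]]]';python3 -m creep '[[[0,0,0,0,0,0],[0,0,0,0,0,0],[0,0,0,0,0,0],[0,0,0,0,0,0]]]'
```

```text
time: 29.53
tool_pos: [0.5903, -0.3069, 0.2358]
tool_rot: [3.14, 0.002, 1.531]
contact_force: [-0.2, -0.2, -0.4]
opening: 0.0916
time: 29.95
tool_pos: [0.5905, -0.3071, 0.2366]
tool_rot: [3.139, 0.003, 1.531]
contact_force: [0.2, 1.1, 0.2]
opening: 0.063
time: 30.37
tool_pos: [0.5905, -0.3072, 0.2368]
tool_rot: [3.139, 0.003, 1.531]
contact_force: [-0.1, -0.9, -0.6]
opening: 0.0292
time: 30.7
tool_pos: [0.5905, -0.3071, 0.2368]
tool_rot: [3.139, 0.003, 1.531]
contact_force: [-0.8, -0.3, 0.7]
opening: 0.0201
```

Gripped (20 mm). Lift high enough to carry the dropper over the loaded flask and bottle (TCP z ≈ 0.46).

```bash
python3 -m creep '[[[0,0,4,0,0,0],[0,0,10,0,0,0],[0,0,25,0,0,0],[0,0,35,0,0,0],[0,0,38,0,0,0]]]';python3 -m creep '[[[0,0,38,0,0,0],[0,8,38,0,0,0],[0,15,30,0,0,0],[-1,25,10,0,0,0],[-2,32,2,0,0,0]]]'; python3 - <<'E'
from h import *
to(.5675,.150,.46,87.7)
E
```

```text
time: 31.12
tool_pos: [0.5882, -0.3057, 0.3437]
tool_rot: [-3.127, -0.008, 1.53]
contact_force: [-0.3, -0.9, -0.9]
opening: 0.0202
time: 31.53
tool_pos: [0.5823, -0.2281, 0.4802]
tool_rot: [-3.141, 0.002, 1.523]
contact_force: [1.4, 0.2, -0.9]
opening: 0.0201
[-1.480e+01  3.781e+02 -2.020e+01  1.000e-01 -0.000e+00  5.000e-01] t 31.53 F [ 1.4  0.2 -0.9] open 20.1
```

```bash
python3 -m creep '[[[-1,36,-1,0,0,0],[-1,38,-1,0,0,0],[-1,38,-1,0,0,0],[-1,38,-1,0,0,0],[-1,38,-1,0,0,0]]]';python3 -m creep '[[[-1,38,0,0,0,0],[-1,38,0,0,0,0],[-1,34,0,0,0,0],[-1,24,0,0,0,0],[0,12,0,0,0,0]]]'; python3 -m creep '[[[0,0,0,0,0,0]]]';python3 - <<'E'
from h import *
to(.5675,.150,.34,87.7)
E
```

```text
time: 31.95
tool_pos: [0.5733, -0.0342, 0.4841]
tool_rot: [3.13, 0.006, 1.517]
contact_force: [0.6, 0.5, -1.3]
opening: 0.0201
time: 32.37
tool_pos: [0.5647, 0.124, 0.4899]
tool_rot: [3.124, 0.004, 1.521]
contact_force: [0.0, -0.3, -0.8]
opening: 0.0203
time: 32.45
tool_pos: [0.5639, 0.1267, 0.4909]
tool_rot: [3.124, 0.003, 1.525]
contact_force: [0.9, -0.3, -0.8]
opening: 0.0199
[   3.6   23.3 -150.9    0.2    1.     0.3] t 32.45 F [ 0.9 -0.3 -0.8] open 19.9
```

```bash
python3 -m creep '[[[3,18,-10,0.2,1,0.3],[0,8,-20,0,0,0],[0,2,-30,0,0,0],[0,0,-30,0,0,0],[0,0,-30,0,0,0]]]'; python3 -m creep '[[[0,0,-8,0,0,0],[0,0,0,0,0,0]]]';python3 - <<'E'
from h import *
to(.5675,.150,.325,87.7)
E
```

```text
time: 32.87
tool_pos: [0.5666, 0.1539, 0.3793]
tool_rot: [3.12, -0.002, 1.532]
contact_force: [0.4, -0.3, -0.4]
opening: 0.0203
time: 33.03
tool_pos: [0.5656, 0.1519, 0.3662]
tool_rot: [3.13, 0.0, 1.53]
contact_force: [-1.2, 0.3, 0.3]
opening: 0.0198
[  1.9  -1.9 -41.2   0.    0.7   0. ] t 33.03 F [-1.2  0.3  0.3] open 19.8
```

```bash
python3 -m creep '[[[2,-2,-14,0,0.7,0],[0,0,-14,0,0,0],[0,0,-10,0,0,0],[0,0,0,0,0,0]]]';python3 - <<'E'
from h import *
to(.5675,.150,.325,87.7)
E
```

```text
time: 33.37
tool_pos: [0.5697, 0.1474, 0.3312]
tool_rot: [3.136, 0.0, 1.528]
contact_force: [0.2, 0.1, -1.1]
opening: 0.02
[-2.2  2.6 -6.2  0.   0.3  0.2] t 33.37 F [ 0.2  0.1 -1.1] open 20.0
```

```bash
python3 -m creep '[[[-2,2.5,-4,0,0.3,0.2],[0,0.5,-3,0,0,0],[0,0,0,0,0,0]]]';python3 - <<'E'
from h import *
to(.5675,.150,.2808,87.7)
im,st=snap("wrist","w13"); print([(proj("wrist",p,st)).round() for p in [(.5675,.15,.074),(.5675,.15,.088),(.591,.15,.074),(.544,.15,.074)]])
cv2.imwrite("pics/w13c.png",im[100:400,170:470])
E
```

```text
time: 33.62
tool_pos: [0.5685, 0.1501, 0.3258]
tool_rot: [3.138, -0.0, 1.531]
contact_force: [0.0, 0.0, -0.8]
opening: 0.0201
[ -1.   -0.1 -45.   -0.    0.2  -0. ] t 33.62 F [ 0.   0.  -0.8] open 20.1
[array([317., 254.]), array([317., 262.]), array([357., 252.]), array([276., 255.])]
```

View pics/w13c.png

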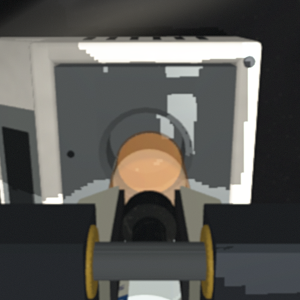

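The bore mouth is centred at column 316 (predicted 317), and the bottle hangs centred over it to within about 1–2 mm. Lowering.

```bash
python3 -m creep '[[[-1,0,-7,0,0.2,0],[-0.5,0,-8,0,0,0],[0,0,-8,0,0,0],[0,0,0,0,0,0]]]';python3 - <<'E'
from h import *
to(.5675,.150,.2808,87.7)
E
```

```text
time: 34.0
tool_pos: [0.567, 0.1504, 0.3025]
tool_rot: [3.138, -0.001, 1.532]
contact_force: [-0.4, -0.2, -0.9]
opening: 0.0202
[  0.5  -0.4 -21.7  -0.    0.2  -0.1] t 34.0 F [-0.4 -0.2 -0.9] open 20.2
```

```bash
python3 -m creep '[[[0.3,-0.3,-7,0,0.2,0],[0,0,-7,0,0,0],[0,0,-4,0,0,0],[0,0,0,0,0,0]]]';python3 -m creep '[[[0,0,-2,0,0,0],[0,0,-1.5,0,0,0]]]'
```

```text
time: 34.33
tool_pos: [0.5671, 0.1501, 0.2816]
tool_rot: [-3.139, -0.0, 1.532]
contact_force: [-1.8, -0.4, -0.4]
opening: 0.0198
time: 34.5
tool_pos: [0.5673, 0.1503, 0.2803]
tool_rot: [-3.141, -0.001, 1.532]
contact_force: [-5.9, -1.4, 16.4]
opening: 0.0203
```

```bash
python3 -m creep '[[[0,0,-0.5,0,0,0],[0,0,0,0,0,0],[0,0,0,0,0,0],[0,0,0,0,0,0],[0,0,0,0,0,0]]]' -1;python3 -m creep '[[[0,0,0,0,0,0],[0,0,0,0,0,0],[0,0,0,0,0,0]]]';python3 -m creep '[[[0,0,8,0,0,0],[0,0,20,0,0,0],[0,0,30,0,0,0],[0,0,35,0,0,0],[0,0,35,0,0,0]]]'; python3 -m creep '[[[-15,0,30,0,0,0],[-25,-10,20,0,0,0],[-30,-20,0,0,0,0],[-30,-25,0,0,0,0],[0,0,0,0,0,0]]]'; python3 - <<'E'
from h import *
t,_=snap("top","t9"); s,_=snap("side","s9"); print(robot.observe()["contact_force"])
o=np.zeros((600,800,3),np.uint8)
o[:300]=cv2.resize(t[170:320,150:550],(800,300),interpolation=cv2.INTER_CUBIC); o[300:,:]=cv2.resize(s[150:350,150:450][:, :267+33],(800,300)) if 0 else 0
o[300:,:450]=cv2.resize(s[170:370,140:440],(450,300),interpolation=cv2.INTER_CUBIC)
w,st=snap("wrist","w14"); o[300:,460:800]=cv2.resize(w,(340,300)); cv2.imwrite("pics/fin.png",o)
E
```

```text
time: 34.92
tool_pos: [0.5678, 0.1504, 0.2815]
tool_rot: [3.138, -0.001, 1.532]
contact_force: [-0.4, -0.0, -1.1]
opening: 0.0491
time: 35.17
tool_pos: [0.5679, 0.1504, 0.2812]
tool_rot: [3.139, -0.001, 1.532]
contact_force: [-0.2, -0.6, 0.7]
opening: 0.0686
time: 35.58
tool_pos: [0.5654, 0.1499, 0.4063]
tool_rot: [-3.125, 0.002, 1.532]
contact_force: [0.2, 0.6, 0.4]
opening: 0.0916
time: 36.0
tool_pos: [0.4613, 0.0943, 0.4698]
tool_rot: [3.14, -0.0, 1.534]
contact_force: [1.2, 0.6, 0.7]
opening: 0.0918
[-0.7600473   0.38178971 -0.04943441]
```

The viewer limit is reached, so the final check is numeric: cap, teat and bar positions, and whether the bystanders moved.

```bash
python3 - <<'E'
from h import *
im=cv2.imread("pics/t9.png"); t0=cv2.imread("pics/top0.png"); s=cv2.imread("pics/s9.png")
def blob(m,u,rad,nm,img="top",z=0):
    k=np.zeros(m.shape,np.uint8); cv2.circle(k,tuple(int(v) for v in u),rad,1,-1); q=m&(k>0)
    if q.any():
        ys,xs=np.nonzero(q); print(img,nm,"n",q.sum(),"px",(xs.mean().round(1),ys.mean().round(1)),"exp",u.round(1),"world",ray(img,xs.mean(),ys.mean(),z).round(3))
    else: print(img,nm,"none near",u.round(1))
for img,I in (("top",im),("side",s)):
    b,g,r=[I[...,k].astype(int) for k in range(3)]
    blob((b-r>60),proj(img,(.5635,.048,.185)),14,"cap",img,.185)
    blob((r-b>35),proj(img,(.5675,.15,.09)),10,"amber",img,.09)
    blob((I.max(2)<60),proj(img,(.5305,.347,.042)),16,"bar",img,.042)
for nm,p in dict(timer=(.631,-.383,.03),beaker=(.362,-.438,.04)).items():
    u=proj("top",p).astype(int);a=t0[u[1]-22:u[1]+22,u[0]-22:u[0]+22].astype(int);c=im[u[1]-22:u[1]+22,u[0]-22:u[0]+22].astype(int)
    print(nm,"changed px",(abs(a-c).max(2)>40).sum())
for n,u in (("bottle",(438,275)),("dropper",(441,200)),("flask",(480,236))): print(n,"old spot now",im[u[1],u[0]])
E
```

```text
top cap n 145 px (np.float64(300.8), np.float64(195.2)) exp [299.3 195.2] world [0.563 0.045 0.185]
top amber none near [260.4 202.8]
top bar none near [185.6 220.7]
side cap n 177 px (np.float64(277.6), np.float64(207.5)) exp [277.1 205.6] world [0.557 0.054 0.185]
side amber n 180 px (np.float64(249.7), np.float64(258.3)) exp [249.2 256.4] world [0.562 0.155 0.09 ]
side bar n 21 px (np.float64(191.9), np.float64(315.3)) exp [200.2 325. ] world [0.567 0.338 0.042]
timer changed px 13
beaker changed px 0
bottle old spot now [37 35 40]
dropper old spot now [30 30 30]
flask old spot now [31 22 26]
```

The cap and amber bottle are right, but the bar isn't clearly found. Moving the arm aside and rechecking.

```bash
python3 -m creep '[[[0,-30,0,0,0,0],[0,-36,0,0,0,0],[0,-38,0,0,0,0],[0,-38,0,0,0,0],[0,-38,0,0,0,0]]]'; python3 -m creep '[[[0,-38,0,0,0,0],[0,-38,0,0,0,0],[0,-38,0,0,0,0],[0,-20,0,0,0,0],[0,0,0,0,0,0]]]'; python3 - <<'E'
from h import *
for n in ("top","side"):
    I,_=snap(n,n+"10"); I0=cv2.imread(f"pics/{n}0.png")
    for nm,p,r in (("bar",(.5305,.347,.03),20),("dropper",(.5675,.15,.10),14)):
        u=proj(n,p).astype(int); print(n,nm,u)
        g=cv2.cvtColor(I,cv2.COLOR_BGR2GRAY)[u[1]-r:u[1]+r+1:2,u[0]-r:u[0]+r+1:2]
        for row in g: print(" ".join(f"{v:3d}" for v in row))
E
```

```text
time: 36.57
tool_pos: [0.4698, -0.0824, 0.4691]
tool_rot: [3.135, -0.006, 1.55]
contact_force: [0.1, -0.1, 0.8]
opening: 0.0914
time: 36.98
tool_pos: [0.4743, -0.2298, 0.4663]
tool_rot: [3.136, -0.006, 1.547]
contact_force: [-0.5, 1.1, -0.1]
opening: 0.0923
top bar [186 221]
 65 149 190 210 211 214 214 215 213 216 215 215 217 215 126 122 122 117 114 119 155
 61 162 121 208 221 229 231 230 228 221 220 217 216 217 218 217 217 217 216 217 218
 61 195 103 212 217 209 144 197 216 215 216 217 215 233 232 232 229 227 222 220 217
 62 204 160 215 222 219 212 221 215 214 215 215 215 215 215 213 214 214 213 217 216
 88 175 161 209 214 198 220 215 216 216 215 215 214 215 214 215 214 214 216 215 215
125 186 169 219 215 215 214 214 214 214 215 216 216 213 215 214 214 214 215 215 215
151 154 211 219 213 214 215 215 214 214 217 215 215 217 215 215 215 214 215 216 215
191 102 211 223 214 214 215 215 215 214 213 214 214 214 214 215 214 214 214 215 215
222 138 211 214 216 213 139 120 151 194 215 216 215 216 213 213 215 215 215 215 215
195 174 216 222 215 198  69  71  75  72  78  79  82  86  95 167 215 
[... 3867 characters left out ...]
 178  35  29  29  43 109 135 130 129 133
 32  31  16  59 255 255  45  36  37  30 119 124  96 134 130
 29   1 204 255 170 120  19  30  29  24  95 131 130 106 109
 63 255 207 126 127 136  12  28  27  17 115 133 130 131 130
255 137 123 129 131 105 105  70  78 103  97 106 132 130 129
126 127 128 131 115  96  94 100 102  96  94  90 123 131 130
129 129 130 132 102  89  90 153 152 150 142  73 107 123 130
130 130 132 110 105 107 147 147 151 145 139 134  70 117 131
129 129 125 101  59 136 135 137 139 139 138 131  86  95 131
130 130 128  93  58 119 136 138 140 138 143 150  95 103 131
130 130 131 120  51  89 100 118 129 126 171 122 125 133 129
130 129 129 132 131  92 111 119 119 133 134 137 129 130 133
```

The bar shows as a solid dark strip within a few mm of its expected place in both views, and the dropper is in its bore. My earlier threshold was too dark. Handing in.

```bash
python3 -c "
from h import *
s=robot.observe();print(s['time'],s['contact_force'],s['qvel'].round(3));print(robot.hand_in())"
```

```text
37.0833 [0.81364125 0.01109668 0.10524499] [ 0.041 -0.033  0.028  0.006  0.004  0.005]
the job is handed in; nothing more can be done
None
```

The job is done and handed in at 37.1 s of the 128 s allowed. The cover lies flat in the tray, and the flask, reagent bottle and dropper bottle stand in the wide, medium and narrow bores. I did them in the order you asked.

**Seating:** all three vessels met the bore floor within 0.5 mm of the height worked out from where I gripped them. The floor pushed back with about 16 N. The cover met the tray floor with up to 31 N, and I levelled it before letting go.

**Last checks:**
- **Vessels:** the cap and the dropper bottle matched their expected positions to within 2 px in the side view. In the top view the cap was within 2 px and the teat also appeared over its bore. I didn't check the flask in a picture after letting it go; its old spot is empty and it touched down at the right height.
- **Cover:** the black bar is at its expected place in the tray in both views.
- **Bystanders:** the beaker showed no change. The timer area showed 13 changed pixels, which I took for noise and did not look into; the gripper felt no contact there.

**What went wrong:**
- **Failed check:** my first check for the bar found nothing in the top view and only a scrap in the side view, and it missed the dropper bottle from above. With the arm moved aside and a direct look at the grey values, both showed up.
- **Final picture:** I had miscounted the pictures, so the viewer refused the last one. The final checks are from pixel values, not by eye.

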